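# Level the bowl display slab, zero the strike counter and set out the bowls

### The job

Get the singing-bowl stand ready for the next visitors: while the stone slab is still empty, turn its two levelling screws until the slab is level, all four feet carry weight and it no longer rocks. Turn the strike counter's reset knob back fully to its zero stop, and when the slab is level set all the small bowls (there are two to four) upright and wholly on the slab, side by side. Leave the big bowl, the striker and the cup where they are.

Things in the scene. Friction and masses are not known exactly. Their poses are not given: they have to be found in the camera images.
- slab: Loose grey stone slab, 260 x 260 x 24 mm, 4.5 kg, on four rubber feet. Origin: middle of the plane of the fixed feet's undersides; z up, x and y along its sides; upper face at z = 40 mm. Screws with adjustable feet at (x, y) = (100, 100) and (-100, -100) mm, fixed feet at (100, -100) and (-100, 100) mm. At first both adjustable feet are 4 to 7 mm too short, so it rocks. Level: z vertical.
- screw_a (a joint): Levelling screw A at (100, 100) mm of the slab, rad. Grows when the knob is turned clockwise seen from above, which lowers the foot (raises this corner) by 1.59 mm per rad (10 mm per turn). 0 = foot's underside flush with the fixed feet; negative = too short. Range -7 to 3.5. Stays where it is left, turns with about 0.1 N m.
- screw_a_top (a point): Centre of the top face of screw A's knob: ribbed black round knob, 41 mm in diameter, 32 mm tall, on a steel stud. z up along its axis; x along the white radial mark on top, turning with the knob. The knob moves up and down with its foot: with the foot flush its top is 44 mm and its underside 12 mm above the slab's upper face.
- foot_a: Foot of screw A: domed rubber foot, 28 mm in diameter, under the slab, on the screw's stud; origin in the centre of its underside. It does not turn with the knob. The rubber yields about 1.5 mm under its share of the weight.
- screw_b (a joint): Levelling screw B at (-100, -100) mm of the slab; works just as screw A.
- screw_b_top (a point): Centre of the top face of screw B's knob, as for screw A.
- foot_b: Foot of screw B, as for screw A.
- foot_c: Fixed domed rubber foot at (100, -100) mm of the slab; origin in the centre of its underside.
- foot_d: Fixed domed rubber foot at (-100, 100) mm of the slab; origin in the centre of its underside.
- counter: Strike counter fixed to the table: grey housing 90 x 90 x 36 mm with a round white dial on top and a small black box on one side (20 mm out, away from zero). Origin in the centre of its underside, z up. The zero mark, a broad black block 7 mm wide, lies on the dial towards its -x; the thin ticks follow clockwise.
- reset (a joint): The counter's reset knob, rad: 0 at its zero stop (white pointer line at the broad zero mark), grows clockwise seen from above, up to 4.5; starts between 1.6 and 3.9. Turn it anticlockwise (from above) until it stops at 0. Stays where it is left, turns with about 0.04 N m.
- reset_grip (a point): Point on the reset knob's axis, 65.5 mm above the table, within its bar grip: a black upright bar 50 mm long, 14 mm thick, from 43.5 to 75.5 mm above the table. The point turns with the knob: its x axis runs along the bar, and the white pointer line is on the -x half of the bar.
- bowl1: Small bronze singing bowl, 64 mm across the rim (61 mm across the body at 25 to 42 mm height), 42 mm across the foot, 52 mm tall, wall 3.5 mm, 0.26 kg. Origin in the centre of its underside, z up out of its mouth. Starts upright on the table beside the slab; may be absent.
- bowl2: Small bronze singing bowl, 64 mm across the rim (61 mm across the body at 25 to 42 mm height), 42 mm across the foot, 52 mm tall, wall 3.5 mm, 0.26 kg. Origin in the centre of its underside, z up out of its mouth. Starts upright on the table beside the slab; may be absent.
- bowl3: Small bronze singing bowl, 64 mm across the rim (61 mm across the body at 25 to 42 mm height), 42 mm across the foot, 52 mm tall, wall 3.5 mm, 0.26 kg. Origin in the centre of its underside, z up out of its mouth. Starts upright on the table beside the slab; may be absent.
- bowl4: Small bronze singing bowl, 64 mm across the rim (61 mm across the body at 25 to 42 mm height), 42 mm across the foot, 52 mm tall, wall 3.5 mm, 0.26 kg. Origin in the centre of its underside, z up out of its mouth. Starts upright on the table beside the slab; may be absent.
- big_bowl: Large bronze bowl, 148 mm across, 78 mm tall; origin at the centre of its underside. To be left alone.
- striker: Wooden striker with a grey padded end, 180 mm long, 33 mm thick, lying flat; origin under its middle, x along it. To be left alone.
- cup: White ceramic cup, 78 mm across, 90 mm tall; origin at the centre of its underside. To be left alone.
Not all that is in view belongs to the job. Leave any yellow look-alike of the counter alone. Leave any orange look-alike of the bowl3 alone.

How it is judged:
By the outcome, as a careful person would: the job done as asked, in the order asked, and still so for the second after the job is handed in, with the robot touching nothing.
Of bowl1, bowl2, bowl3, bowl4 only 2 to 4 are there at a start; the rules pass over those that are not, and their reading is None.
At some moment in a run one of bowl1, bowl2, bowl3, bowl4 may be knocked a few centimetres aside while the robot is not near it.
It also fails if it takes over 210 s, if anything falls off the work surface, if the arm or the gripper's body presses on something with over 40 N, if the wrist force passes 120 N, or if a joint passes its speed limit or range.

### The arm

A 6-joint arm with a two-finger parallel gripper is mounted at the origin on the work surface. World frame = base frame: x ahead of the robot, y to its left, z up, the work surface at z = 0. Lengths are in m, angles in degrees, forces in N, time in s.
With the tool pointing down it reaches from about 0.275 to 0.85 m from the base axis. Payload 5.2 kg.
Tool frame: the origin (TCP) lies midway between the tips of the shut fingers; the grasp point (between the pads) lies 19 mm behind it (arm.grasp_offset is the distance from the TCP to the grasp point, in m); z points along the fingers, y is the direction in which the jaws open and shut (so a half turn about z gives the same grasp; the last joint's range is limited). The gripper opens to 85 mm and grips with 20 to 120 N. Pads are 22 mm wide; open, the fingers measure 114 mm over their backs; the gripper's body (76 mm by 85 mm) begins 54 mm behind the grasp point. The pads swing forward as they close: fully open they stand 13 mm farther back than shut.
Start: joints at [-85.015, 14.817, 87.949, -0, 77.235, -11.62], TCP at [0.157, -0.527, 0.231] pointing down, gripper open.
Joint ranges: [-179.93, 179.93], [-52.35, 119.4], [10.71, 147.94], [-69.91, 249.91], [12.55, 155.21], [-178.61, 178.61]. Speed limits (degrees/s): [147.25, 147.25, 180, 180, 180, 180].

### API

Orientations are given as a 3x3 rotation matrix whose columns are the frame's x, y, z axes.
In Python, from cell import readout, imaging, job, arm gives the robot as it stands. The module is installed in compiled form; this text tells all that it offers.
- The arm moves only by the tool carry_out, never from a script. Its argument "deltas" is a list of rows, each a list of 2 entries, a list of its own where there are three numbers: the shift along the tool's x, y, z in m, then the turn, a rotation vector about the tool's x, y, z in rad. A call has 1 to 12 rows; each row is the pose to reach, as a shift and turn from the pose commanded when the call began, along the tool's axes at that moment; what a row does not reach only later rows make up. A row lasts 1/10 s, in which the tool goes at most 50 mm and 8.59 degrees, less where a joint would pass 70% of its speed; a pose out of reach is approached as far as the arm can. A call with a gripper value outside its range is refused whole. "hand" is the gripper's target within -1 to 1 (shut at 1, half-way at 0, fully open at -1), set as the call begins (left out, the last holds). The fingers move at their own pace and stop on an object; the grip force is fixed at half the most. Time passes only in rows, so rows that repeat a pose let the fingers close. It gives the time, the measured TCP pose, the force and the opening at its end, in the units of the state.
- readout.sense(): the state, without advancing time (a new reading comes with each control period).
- imaging.capture(name): name is "side" or "top"; returns (picture, depth): 384x512x3 uint8, blue, green, red; 384x512 float32, m along the optical axis (not along the pixel's ray), 0 where there is no reading.
- imaging.get_calibration(name): a dict with "fx", "fy", "cx", "cy" (pixels), "rvec" (rotation vector, rad) and "tvec" (3), from world to camera coordinates, as OpenCV has them. Camera axes: x right, y down, z forward; pixel columns grow to the right and rows downward; lengths in m; the calibration is good to about 2 mm. A picture is of the moment at which its call begins. get_calibration takes no time and is no camera call.
- job.job_done(): hands the job in, once; it reports no verdict.
The state is a dict: "clock": time; "joints": joint angles; "qvel": joint speeds; "tau": joint torques, N m; "tcp_pos": TCP position; "orientation": TCP orientation; "force": force on the tool from outside, world axes, zero at the start; "wrist_torque": the same for the moment, N m; "opening": finger opening in m.
Only numpy, scipy, OpenCV 4.12 (cv2) and the standard library are available. Lean on these libraries where they do the work, as an engineer would, in place of code of your own. Each camera call takes 0.05 s, during which the arm holds its last target.

## Working session

There is one attempt and no reset: what is moved stays moved. The work goes in short steps, Python scripts to look and compute and a tool call to move; the robot and the scene stay as the last step left them, time stands still between calls to the robot, and variables do not carry over. Pictures are saved under pics/ and viewed, and the job is handed in when it is done.

Besides the shell and the picture viewer there is one more tool, called as name([rows], argument=value, ...), one row to a line, values as JSON. carry_out: Moves the arm, as the interface text tells. Its arguments: {"type":"object","properties":{"deltas":{"type":"array"},"hand":{"type":"number"}},"required":["deltas"]}

```bash
mkdir -p pics; ls; cat > h.py <<'E'
import numpy as np, cv2
from cell import readout, imaging, job, arm
def cap(n,save=None):
    p,d=imaging.capture(n)
    if save: cv2.imwrite('pics/'+save+'.png',p); np.save('pics/'+save+'.npy',d)
    return p,d
def cal(n):
    c=imaging.get_calibration(n); R=cv2.Rodrigues(np.array(c['rvec'],float))[0]; t=np.array(c['tvec'],float).reshape(3)
    return c,R,t
def ray(n,u,v,z):
    c,R,t=cal(n); o=-R.T@t; d=R.T@np.array([(u-c['cx'])/c['fx'],(v-c['cy'])/c['fy'],1.])
    return o+d*(z-o[2])/d[2]
def pt(n,u,v,dep):
    c,R,t=cal(n)
    return R.T@(np.array([(u-c['cx'])/c['fx']*dep,(v-c['cy'])/c['fy']*dep,dep])-t)
def cloud(n,d):
    c,R,t=cal(n); v,u=np.mgrid[0:d.shape[0],0:d.shape[1]]
    P=np.stack([(u-c['cx'])/c['fx']*d,(v-c['cy'])/c['fy']*d,d],-1)
    return (P-t)@R
def proj(n,P):
    c,R,t=cal(n); q=R@np.array(P,float)+t
    return c['fx']*q[0]/q[2]+c['cx'],c['fy']*q[1]/q[2]+c['cy']
E
python3 - <<'E'
from h import *
for n in('top','side'):
    p,d=cap(n,n+'0'); c,R,t=cal(n); print(n,c['fx'],(-R.T@t).round(3),R[2].round(2),(d>0).mean())
s=readout.sense(); print(s, arm.grasp_offset)
E
```

```text
pics
top 400.02297997356163 [ 0.345 -0.026  1.488] [ 0.19  0.02 -0.98] 0.9959208170572916
side 441.0468942547365 [ 0.566 -1.02   0.747] [ 0.05  0.83 -0.55] 0.9962870279947916
{'clock': 0.1, 'joints': array([-8.50161109e+01,  1.48557218e+01,  8.80045954e+01,  4.06284261e-04,
        7.72341055e+01, -1.16199976e+01]), 'qvel': array([ 0.10932827, -0.05781613, -0.19211996, -0.01034725,  0.05834313,
        0.0302586 ]), 'tau': array([ 2.62490583e-03, -4.46972752e+01, -2.91245645e+01, -9.77102900e-05,
        6.36601704e-03,  1.50885917e-07]), 'tcp_pos': array([ 0.15714402, -0.52658539,  0.23055331]), 'orientation': array([[ 9.58303665e-01,  2.85751759e-01, -1.36280342e-04],
       [ 2.85751591e-01, -9.58302317e-01,  1.64235723e-03],
       [ 3.38708700e-04, -1.61281928e-03, -9.99998642e-01]]), 'force': array([ 0.07547073, -0.30001265,  0.16983941]), 'wrist_torque': array([ 0.0012336 , -0.0093803 ,  0.02035173]), 'opening': 0.08532396208559047} 0.0187
```

View pics/top0.png

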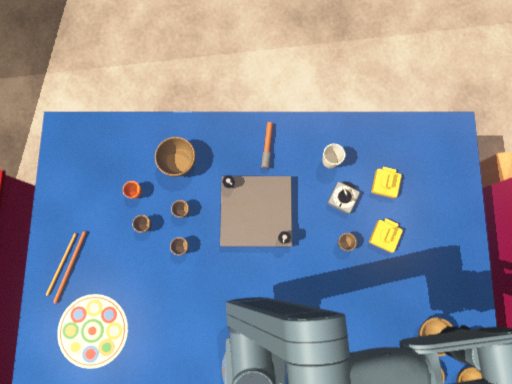

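View pics/side0.png

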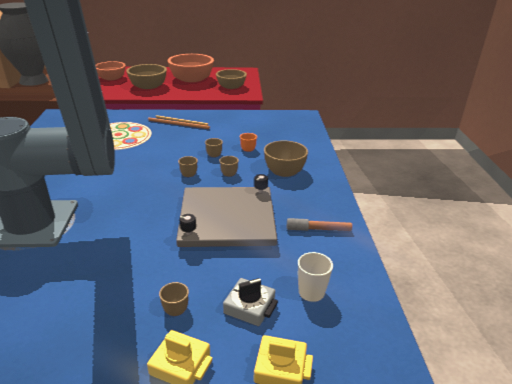

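```bash
python3 - <<'E'
import cv2,numpy as np
p=cv2.imread('pics/top0.png')
a=cv2.resize(p[160:270,200:420],None,fx=3.6,fy=3.6,interpolation=cv2.INTER_CUBIC)
cv2.imwrite('pics/t0c.png',a)
s=cv2.imread('pics/side0.png')
cv2.imwrite('pics/s0c.png',cv2.resize(s[160:340,150:350],None,fx=3.3,fy=3.3,interpolation=cv2.INTER_CUBIC))
cv2.imwrite('pics/t0d.png',cv2.resize(p[150:384,100:512][150:,300:],None,fx=4,fy=4))
E
```

```text
(no output)
```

View pics/t0c.png

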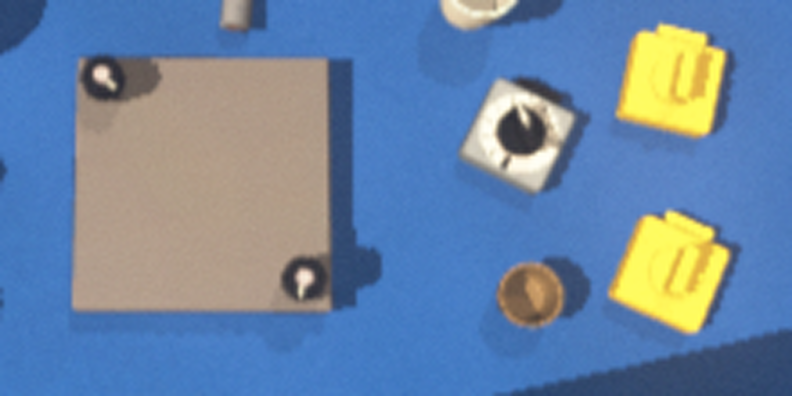

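View pics/s0c.png

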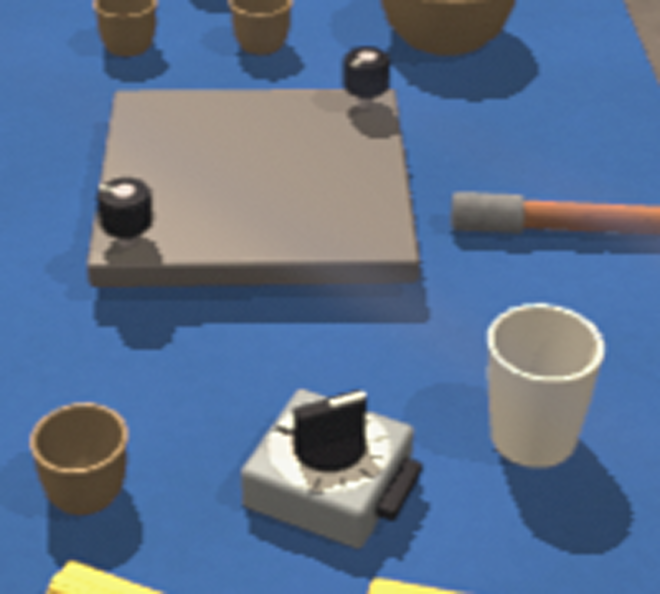

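View pics/t0d.png

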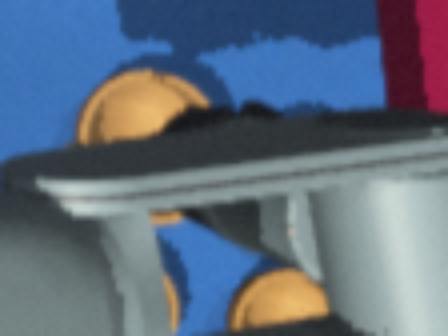

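```bash
cat >> h.py <<'E'
def plane(P):
    m=np.median(P,0)
    for i in range(5):
        A=np.c_[P[:,:2],np.ones(len(P))]; k=np.linalg.lstsq(A,P[:,2],rcond=None)[0]; r=P[:,2]-A@k
        P=P[np.abs(r)<3*max(r.std(),3e-4)]
    return k,r.std(),len(P)
def slab(p,d,n='top'):
    C=cloud(n,d); hsv=cv2.cvtColor(p,cv2.COLOR_BGR2HSV)
    m=(hsv[...,1]<110)&(hsv[...,2]>60)&(np.abs(C[...,2]-.042)<.014)&(C[...,0]>.3)&(C[...,0]<.72)&(np.abs(C[...,1]-.08)<.2)
    nl,l,st,ce=cv2.connectedComponentsWithStats(m.astype(np.uint8)); i=1+np.argmax(st[1:,4]); m=(l==i)
    return C,m
E
python3 - <<'E'
from h import *
for n in('top','side'):
    p=cv2.imread(f'pics/{n}0.png'); d=np.load(f'pics/{n}0.npy')
    C,m=slab(p,d,n)
    me=cv2.erode(m.astype(np.uint8),np.ones((5,5)))>0
    k,s,N=plane(C[me]); print(n,'slab tilt',k.round(4),'noise',s,N, 'tilt along (1,1)diag deg',np.degrees((k[0]+k[1])/2**.5),'other',np.degrees((k[0]-k[1])/2**.5))
    cn=max(cv2.findContours(m.astype(np.uint8),0,1)[0],key=cv2.contourArea); r=cv2.minAreaRect(cn)
    for q in cv2.boxPoints(r): print(q, ray(n,*q,.042).round(4))
    # table plane near
    hsv=cv2.cvtColor(p,cv2.COLOR_BGR2HSV)
    t=(hsv[...,0]>100)&(hsv[...,0]<125)&(hsv[...,1]>150)&(abs(C[...,0]-.5)<.3)&(abs(C[...,1])<.4)&(abs(C[...,2])<.02)
    print('table',plane(C[t]))
    # knobs
    b=(hsv[...,2]<75)&(C[...,2]>.06)&(C[...,2]<.12)&(C[...,0]>.35)&(C[...,0]<.72)&(abs(C[...,1])<.4)
    nl,l,st,ce=cv2.connectedComponentsWithStats(b.astype(np.uint8))
    for i in range(1,nl):
        if st[i,4]>15: print('dark',ce[i].round(1),st[i,4],np.median(C[l==i],0).round(4), np.percentile(C[l==i][:,2],90))
E
```

```text
top slab tilt [-0.0001 -0.0012  0.0402] noise 0.0031190234895379304 3481 tilt along (1,1)diag deg -0.05175300699870709 other 0.045386378370580814
[220. 176.] [0.6757 0.1328 0.042 ]
[288. 176.] [ 0.6767 -0.1194  0.042 ]
[288. 245.] [ 0.4234 -0.1173  0.042 ]
[220. 245.] [0.4218 0.1265 0.042 ]
table (array([-0.00053299, -0.00032517,  0.00108634]), np.float64(0.003178802388797554), 23045)
dark [228.5 181.3] 63 [0.6465 0.0968 0.0898] 0.09379639626142874
dark [346.1 197.1] 35 [ 0.5913 -0.324   0.0739] 0.07975112391699882
dark [284.5 236.4] 56 [ 0.4517 -0.1043  0.0882] 0.0916340576281634
side slab tilt [0.0009 0.0008 0.04  ] noise 0.0013756952022389842 3291 tilt along (1,1)diag deg 0.06917043039918358 other 0.006232893461244927
[175.99997 237.99998] [ 0.4211 -0.1233  0.042 ]
[175.99997 186.99998] [0.3954 0.1255 0.042 ]
[275.99997 186.99998] [0.6989 0.1233 0.042 ]
[275.99997 237.99998] [ 0.6776 -0.1272  0.042 ]
table (array([0.0012167 , 0.00118523, 0.00011325]), np.float64(0.0013390038541442933), 86)
dark [261.1 182.7] 135 [0.6499 0.0847 0.0808] 0.09066589136672375
dark [187.9 224.8] 159 [ 0.4533 -0.1164  0.0779] 0.0883110906546793
dark [248.8 286.2] 143 [ 0.5984 -0.3283  0.0705] 0.07597246461240866
```

```bash
python3 - <<'E'
from h import *
for n,N in(('top',8),('side',6)):
    D=[];I=[]
    for i in range(N):
        p,d=cap(n); D.append(d); I.append(p.astype(float))
    D=np.array(D); sd=D.std(0); print(n,'temporal sd',np.median(sd))
    d=np.median(D,0); p=np.mean(I,0).astype(np.uint8)
    np.save(f'pics/{n}1.npy',d); cv2.imwrite(f'pics/{n}1.png',p)
    C,m=slab(p,d,n)
    me=cv2.erode(m.astype(np.uint8),np.ones((5,5)))>0
    k,s,_=plane(C[me]); print('slab',k.round(4),s)
    hsv=cv2.cvtColor(p,cv2.COLOR_BGR2HSV)
    for K in ((.6465,.0968),(.452,-.104)):
        r=np.hypot(C[...,0]-K[0],C[...,1]-K[1])
        b=(r<.017)&(C[...,2]>.078); Z=C[b][:,2]; 
        print(K,b.sum(),C[b].mean(0).round(4),'med',np.median(Z),np.percentile(Z,[10,25,75,90]).round(4), 'above slab',np.median(Z)-(k[2]+k[0]*K[0]+k[1]*K[1]))
E
```

```text
top temporal sd 0.0033751808
slab [-0.0008 -0.0005  0.0407] 0.0012788116242969743
(0.6465, 0.0968) 72 [0.6461 0.0966 0.0902] med 0.09044034914022722 [0.0884 0.0894 0.0914 0.0923] above slab 0.050379324258471074
(0.452, -0.104) 69 [ 0.4518 -0.1041  0.0889] med 0.08902083111404466 [0.0875 0.0882 0.0897 0.0904] above slab 0.04869383392523316
side temporal sd 0.0031560673
slab [0.0012 0.0018 0.0399] 0.0006253662292608028
(0.6465, 0.0968) 82 [0.6455 0.0919 0.0887] med 0.09079916328509102 [0.0815 0.0862 0.0914 0.0921] above slab 0.049969970628938855
(0.452, -0.104) 114 [ 0.4534 -0.1072  0.0875] med 0.0887261706327031 [0.0822 0.087  0.0894 0.0901] above slab 0.04848842241444559
```

```bash
python3 - <<'E'
from h import *
p=cv2.imread('pics/top1.png'); d=np.load('pics/top1.npy'); C=cloud('top',d)
hsv=cv2.cvtColor(p,cv2.COLOR_BGR2HSV)
# bowls : circle of non-blue & height
m=((hsv[...,0]<25)&(hsv[...,1]>60)&(C[...,2]>.006)&(C[...,2]<.08)).astype(np.uint8); m[:150]=0; m[265:]=0
m=cv2.morphologyEx(m,cv2.MORPH_CLOSE,np.ones((3,3)))
for c in cv2.findContours(m,0,1)[0]:
    if cv2.contourArea(c)>80 and cv2.contourArea(c)<600:
        (u,v),r=cv2.minEnclosingCircle(c); e=cv2.fitEllipse(c)
        print('bowl px',round(u,1),round(v,1),round(r,1),e[0],e[1],'world z=.045',ray('top',*e[0],.045).round(4))
for n in('top','side'):
    p=cv2.imread(f'pics/{n}1.png'); d=np.load(f'pics/{n}1.npy'); C=cloud(n,d); hsv=cv2.cvtColor(p,cv2.COLOR_BGR2HSV)
    near=(np.hypot(C[...,0]-.59,C[...,1]+.32)<.09)
    h=near&(C[...,2]>.028)&(C[...,2]<.043)&(hsv[...,1]<70)&(hsv[...,2]>110)
    c=max(cv2.findContours(h.astype(np.uint8),0,1)[0],key=cv2.contourArea)
    H=np.array([ray(n,*q[0],.036)[:2] for q in c])
    print(n,'housing',cv2.minAreaRect((H*1000).astype(np.float32)))
    b=near&(C[...,2]>.062)&(C[...,2]<.085)&(np.hypot(C[...,0]-.59,C[...,1]+.32)<.045)
    v,u=np.nonzero(b); Q=np.array([ray(n,a,bb,.0755)[:2] for a,bb in zip(u,v)])
    w=hsv[b][:,2]>120
    ev,V=np.linalg.eigh(np.cov(Q.T)); print('bar',Q.mean(0).round(4),'ang',np.degrees(np.arctan2(V[1,1],V[0,1])),np.sqrt(ev),len(Q),'white',Q[w].mean(0) if w.any() else None, 'rect',cv2.minAreaRect((Q*1000).astype(np.float32)))
    v0=dict(top=(175,215,325,365),side=(265,330,215,285))[n]
    cv2.imwrite(f'pics/cn_{n}.png',cv2.resize(p[v0[0]:v0[1],v0[2]:v0[3]],None,fx=9,fy=9,interpolation=cv2.INTER_CUBIC))
E
```

```text
bowl px 178.7 245.9 8.8 (179.26455688476562, 245.5465087890625) (14.874781608581543, 16.500205993652344) world z=.045 [0.4187 0.2725 0.045 ]
bowl px 346.9 241.5 8.9 (346.9316711425781, 241.51217651367188) (15.67077350616455, 17.105175018310547) world z=.045 [ 0.4369 -0.3273  0.045 ]
bowl px 76.5 247.5 18.1 (77.05557250976562, 248.83822631835938) (3.2387185096740723, 46.71024703979492) world z=.045 [0.4046 0.6406 0.045 ]
bowl px 141.5 223.5 8.7 (141.81149291992188, 223.24221801757812) (15.38393783569336, 15.869080543518066) world z=.045 [0.4981 0.4125 0.045 ]
bowl px 180.0 208.5 8.3 (180.43759155273438, 208.3483428955078) (15.299155235290527, 15.815702438354492) world z=.045 [0.5534 0.2742 0.045 ]
bowl px 252.7 207.2 14.9 (254.01258850097656, 206.4346466064453) (20.113048553466797, 25.17814064025879) world z=.045 [0.5618 0.0055 0.045 ]
bowl px 131.5 190.0 9.4 (131.63623046875, 189.20932006835938) (16.175886154174805, 17.944782257080078) world z=.045 [0.6238 0.4582 0.045 ]
top housing ((601.721435546875, -322.6689147949219), (89.10650634765625, 89.66184997558594), 62.6092529296875)
bar [ 0.6019 -0.3219] ang -161.0333076182605 [0.00475136 0.01447173] 64 white [ 0.61515232 -0.31961643] rect ((601.9697875976562, -321.90380859375), (49.79411697387695, 16.20274543762207), 20.98398208618164)
side housing ((600.5938110351562, -325.8984680175781), (92.87391662597656, 88.4688491821289), 63.29884338378906)
bar [ 0.6006 -0.3295] ang -155.87722061134224 [0.00729852 0.01484737] 201 white [ 0.60595673 -0.31877044] rect ((600.971435546875, -329.2575378417969), (52.7673454284668, 25.7579402923584), 20.96681785583496)
```

```bash
python3 -c "
import cv2,numpy as np
a=cv2.imread('pics/cn_top.png');b=cv2.imread('pics/cn_side.png');s=380
a=cv2.resize(a,(s,s));b=cv2.resize(b,(int(b.shape[1]*s/b.shape[0]),s));cv2.imwrite('pics/cnb.png',np.hstack([a,b]))"
```

```text
(no output)
```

View pics/cnb.png

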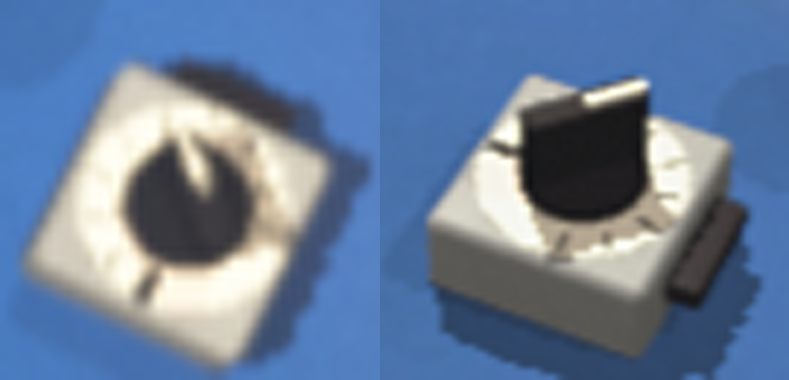

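```bash
cat >> h.py <<'E'
def go(x,y,z,yaw):
    """delta in tool axes (mm) and turn (deg) to get to pose with tool down, tool x at yaw deg"""
    s=readout.sense(); R=np.array(s['orientation']); p=np.array(s['tcp_pos'])
    a=np.radians(yaw); X=np.array([np.cos(a),np.sin(a),0]); Z=np.array([0,0,-1.]); T=np.c_[X,np.cross(Z,X),Z]
    rv=cv2.Rodrigues(R.T@T)[0].ravel()
    print('shift mm',((R.T@(np.array([x,y,z])-p))*1000).round(1),'turn rad',rv.round(3),'| now',p.round(4),'yaw',np.degrees(np.arctan2(R[1,0],R[0,0])).round(1),'j6',np.round(s['joints'][5],1),'F',np.round(s['force'],1),'T',np.round(s['wrist_torque'],2),'open',round(float(s['opening']),4),'t',round(s['clock'],2))
E
python3 - <<'E'
from h import *
go(.646,.097,.15,16.6); go(.646,.097,.15,188.5)
# refined knob centres
for n in('top','side'):
    p=cv2.imread(f'pics/{n}1.png'); d=np.load(f'pics/{n}1.npy'); C=cloud(n,d)
    g=p.max(2)
    for K,zt in (((.6465,.0968),.0905),((.452,-.104),.089)):
        u,v=proj(n,(K[0],K[1],zt)); print(n,K,'px',round(u,1),round(v,1))
        x0,y0=int(u)-14,int(v)-14
        cv2.imwrite(f'pics/k_{n}_{int(K[0]*100)}.png',cv2.resize(p[y0:y0+30,x0:x0+30],(290,290),interpolation=cv2.INTER_CUBIC)); print(x0,y0)
import glob
cv2.imwrite('pics/kk.png',np.vstack([np.hstack([cv2.imread(f'pics/k_{n}_{k}.png') for k in (64,45)]) for n in('top','side')]))
E
```

```text
shift mm [ 646.7 -458.4   81.3] turn rad [ 0. -0.  0.] | now [ 0.1572 -0.5271  0.2313] yaw 16.6 j6 -11.6 F [-0.2 -0.4  0.3] T [ 0.   -0.    0.02] open 0.0853 t 0.8
shift mm [ 646.7 -458.4   81.3] turn rad [ 0.  0. -3.] | now [ 0.1572 -0.5271  0.2313] yaw 16.6 j6 -11.6 F [-0.2 -0.4  0.3] T [ 0.   -0.    0.02] open 0.0853 t 0.8
top (0.6465, 0.0968) px 228.4 181.0
214 166
top (0.452, -0.104) px 285.0 235.9
270 221
side (0.6465, 0.0968) px 259.8 177.7
245 163
side (0.452, -0.104) px 187.7 218.6
173 204
```

View pics/kk.png

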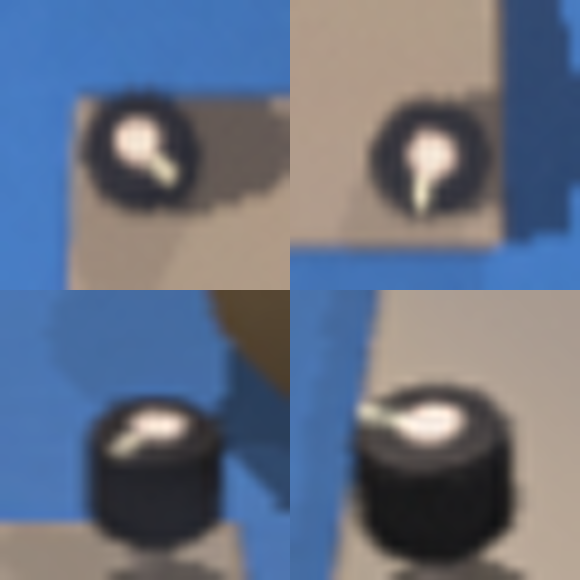

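```bash
python3 - <<'E'
from h import *
for n,u,v,z in (('top',228.1,181.2,.0905),('side',260.4,176.8,.0905),('top',284.2,236.5,.089),('side',187.5,217.3,.089)): print(n,ray(n,u,v,z).round(4))
E
```

```text
top [0.6457 0.098  0.0905]
side [0.6485 0.1023 0.0905]
top [ 0.45   -0.1013  0.089 ]
side [ 0.4512 -0.0984  0.089 ]
```

carry_out([
  [[0.025, -0.018, 0], [0, 0, -0.12]],
  [[0.06, -0.04, 0], [0, 0, -0.26]],
  [[0.1, -0.07, 0], [0, 0, -0.4]],
  [[0.14, -0.1, 0], [0, 0, -0.54]],
  [[0.18, -0.127, 0], [0, 0, -0.68]],
  [[0.22, -0.155, 0], [0, 0, -0.82]],
  [[0.26, -0.183, 0], [0, 0, -0.96]],
  [[0.3, -0.21, 0], [0, 0, -1.1]],
  [[0.34, -0.24, 0], [0, 0, -1.24]],
  [[0.38, -0.267, 0], [0, 0, -1.38]],
  [[0.41, -0.29, 0], [0, 0, -1.5]],
  [[0.43, -0.305, 0], [0, 0, -1.55]],
], hand=-1)

```text
clock: 2.0
tcp_pos: [0.4834, -0.1094, 0.2315]
orientation: [[-0.272, 0.962, 0.001], [0.962, 0.272, 0.0], [0.0, 0.001, -1.0]]
force: [0.8, -0.1, -0.6]
opening: 0.0855
```

```bash
python3 - <<'E'
from h import *
go(.647,.099,.15,188.5)
E
```

```text
shift mm [156.1 214.   81.6] turn rad [ 1.000e-03  0.000e+00 -1.444e+00] | now [ 0.4834 -0.1094  0.2315] yaw 105.8 j6 -41.5 F [ 0.8 -0.1 -0.6] T [-0.    0.   -0.02] open 0.0855 t 2.0
```

carry_out([
  [[0.02, 0.027, 0.01], [0, 0, -0.12]],
  [[0.04, 0.055, 0.02], [0, 0, -0.26]],
  [[0.06, 0.083, 0.03], [0, 0, -0.4]],
  [[0.08, 0.11, 0.04], [0, 0, -0.54]],
  [[0.1, 0.137, 0.05], [0, 0, -0.68]],
  [[0.12, 0.165, 0.06], [0, 0, -0.82]],
  [[0.14, 0.192, 0.07], [0, 0, -0.96]],
  [[0.15, 0.206, 0.08], [0, 0, -1.1]],
  [[0.156, 0.214, 0.081], [0, 0, -1.24]],
  [[0.156, 0.214, 0.081], [0, 0, -1.36]],
  [[0.156, 0.214, 0.081], [0, 0, -1.444]],
  [[0.156, 0.214, 0.081], [0, 0, -1.444]],
])

```text
clock: 3.2
tcp_pos: [0.647, 0.0956, 0.15]
orientation: [[-0.99, -0.143, -0.0], [-0.143, 0.99, -0.0], [0.0, 0.0, -1.0]]
force: [0.1, 1.1, -0.0]
opening: 0.0856
```

```bash
python3 - <<'E'
from h import *
go(.647,.099,.057,188.5)
for n in('top','side'):
    p,d=cap(n,n+'2')
a=cv2.imread('pics/top2.png')[140:240,180:310];b=cv2.imread('pics/side2.png')[110:240,180:310]
cv2.imwrite('pics/v2.png',np.hstack([cv2.resize(a,(390,300)),cv2.resize(b,(300,300))]))
E
```

```text
shift mm [-0.6  3.4 93. ] turn rad [ 0.    -0.    -0.005] | now [0.647  0.0956 0.15  ] yaw -171.8 j6 -99.6 F [ 0.1  1.1 -0. ] T [-0.01 -0.05  0.01] open 0.0856 t 3.2
```

View pics/v2.png

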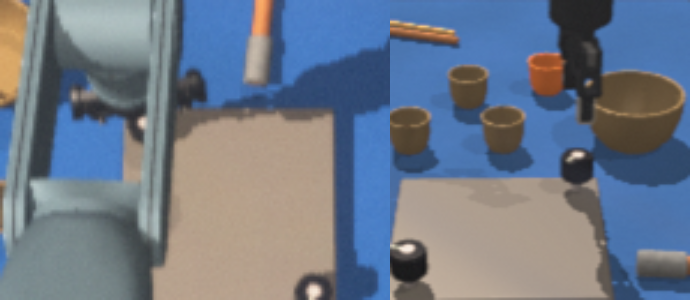

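carry_out([
  [[0, 0.003, 0.02], [0, 0, 0]],
  [[0, 0.003, 0.045], [0, 0, 0]],
  [[0, 0.003, 0.07], [0, 0, 0]],
  [[0, 0.003, 0.093], [0, 0, 0]],
  [[0, 0.003, 0.093], [0, 0, 0]],
  [[0, 0.003, 0.093], [0, 0, 0]],
])

```text
clock: 3.9
tcp_pos: [0.6465, 0.0982, 0.0575]
orientation: [[-0.99, -0.14, -0.001], [-0.14, 0.99, 0.0], [0.001, 0.0, -1.0]]
force: [-0.1, -0.8, 0.4]
opening: 0.0853
```

```bash
python3 - <<'E'
from h import *
go(.647,.099,.057,188.5)
p,d=cap('side','side3'); cv2.imwrite('pics/v3.png',cv2.resize(p[110:240,180:310],(600,600)))
E
```

```text
shift mm [-0.6  0.7  0.5] turn rad [ 0.    -0.001 -0.007] | now [0.6465 0.0982 0.0575] yaw -171.9 j6 -99.2 F [-0.1 -0.8  0.4] T [ 0.04 -0.05  0.  ] open 0.0853 t 3.9
```

View pics/v3.png

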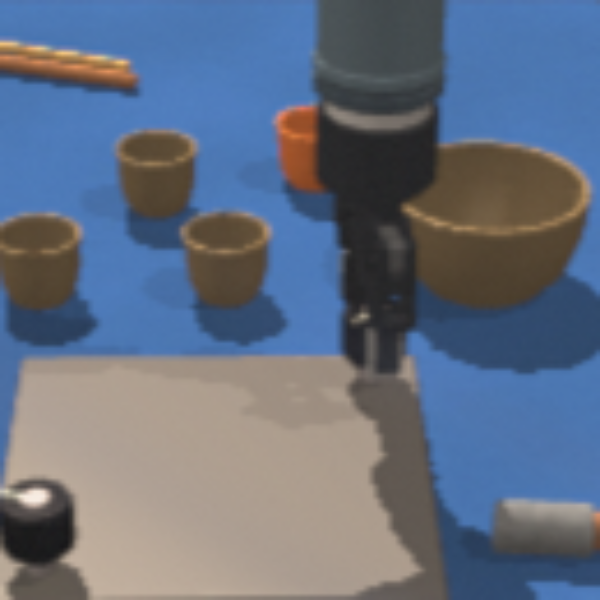

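carry_out([
  [[0, 0, 0], [0, 0, 0]],
  [[0, 0, 0], [0, 0, 0]],
  [[0, 0, 0], [0, 0, 0]],
  [[0, 0, 0], [0, 0, 0]],
  [[0, 0, 0], [0, 0, 0]],
  [[0, 0, 0], [0, 0, 0]],
  [[0, 0, 0], [0, 0, 0]],
  [[0, 0, 0], [0, 0, 0]],
], hand=1)

```text
clock: 4.75
tcp_pos: [0.6471, 0.0995, 0.0582]
orientation: [[-0.99, -0.142, 0.002], [-0.142, 0.99, 0.001], [-0.002, 0.001, -1.0]]
force: [0.3, 5.3, 3.0]
opening: 0.0392
```

```bash
python3 - <<'E'
from h import *
go(.647,.099,.057,188.5)
E
```

```text
shift mm [ 0.2 -0.5  1.2] turn rad [ 0.001  0.002 -0.006] | now [0.6471 0.0995 0.0582] yaw -171.8 j6 -99.2 F [0.3 5.3 3. ] T [ 0.61  0.04 -0.  ] open 0.0392 t 4.75
```

carry_out([
  [[0, 0, 0.0001], [0, 0, 0.1]],
  [[0, 0, 0.0003], [0, 0, 0.2]],
  [[0, 0, 0.0005], [0, 0, 0.3]],
  [[0, 0, 0.0006], [0, 0, 0.4]],
  [[0, 0, 0.0008], [0, 0, 0.5]],
  [[0, 0, 0.001], [0, 0, 0.6]],
  [[0, 0, 0.0011], [0, 0, 0.7]],
  [[0, 0, 0.0013], [0, 0, 0.8]],
  [[0, 0, 0.0014], [0, 0, 0.9]],
  [[0, 0, 0.0016], [0, 0, 1.0]],
  [[0, 0, 0.0016], [0, 0, 1.0]],
  [[0, 0, 0.0016], [0, 0, 1.0]],
])

```text
clock: 5.95
tcp_pos: [0.6476, 0.1013, 0.0572]
orientation: [[-0.654, 0.756, 0.003], [0.756, 0.654, 0.004], [0.001, 0.005, -1.0]]
force: [0.6, 10.7, 6.3]
opening: 0.0394
```

```bash
python3 - <<'E'
from h import *
go(.647,.099,.0566,188.5)
p,d=cap('top','top4');p2,d=cap('side','side4'); cv2.imwrite('pics/v4.png',np.hstack([cv2.resize(p[140:260,180:310],(390,360)),cv2.resize(p2[130:250,150:280],(390,360))]))
E
```

```text
shift mm [-1.3 -1.9  0.6] turn rad [ 0.005  0.002 -1.006] | now [0.6476 0.1013 0.0572] yaw 130.9 j6 -41.9 F [ 0.6 10.7  6.3] T [ 1.68  0.06 -0.07] open 0.0394 t 5.95
```

View pics/v4.png

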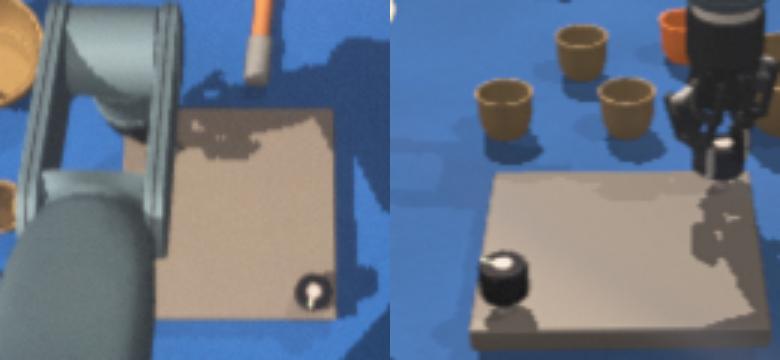

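carry_out([
  [[0.0015, 0.0013, -0.0006], [0, 0, 0]],
  [[0.0015, 0.0013, -0.0006], [0, 0, 0]],
  [[0.0015, 0.0013, -0.0006], [0, 0, 0]],
])

```text
clock: 6.35
tcp_pos: [0.6475, 0.1015, 0.0573]
orientation: [[-0.654, 0.756, 0.003], [0.756, 0.654, 0.002], [-0.001, 0.003, -1.0]]
force: [2.7, 6.3, 4.4]
opening: 0.0393
```

```bash
python3 - <<'E'
from h import *
go(.647,.099,.0566,188.5)
E
```

```text
shift mm [-1.5 -2.   0.7] turn rad [ 0.003  0.002 -1.006] | now [0.6475 0.1015 0.0573] yaw 130.9 j6 -41.8 F [2.7 6.3 4.4] T [ 1.01 -0.1  -0.02] open 0.0393 t 6.35
```

carry_out([
  [[0.001, 0.001, -0.0003], [0, 0, 0.1]],
  [[0.0015, 0.0013, -0.0003], [0, 0, 0.2]],
  [[0.0015, 0.0013, -0.0001], [0, 0, 0.3]],
  [[0.0015, 0.0013, 0.0], [0, 0, 0.4]],
  [[0.0015, 0.0013, 0.0002], [0, 0, 0.5]],
  [[0.0015, 0.0013, 0.0004], [0, 0, 0.6]],
  [[0.0015, 0.0013, 0.0005], [0, 0, 0.7]],
  [[0.0015, 0.0013, 0.0007], [0, 0, 0.8]],
  [[0.0015, 0.0013, 0.0008], [0, 0, 0.9]],
  [[0.0015, 0.0013, 0.001], [0, 0, 1.0]],
  [[0.0015, 0.0013, 0.001], [0, 0, 1.0]],
  [[0.0015, 0.0013, 0.001], [0, 0, 1.0]],
])

```text
clock: 7.55
tcp_pos: [0.6493, 0.1021, 0.0567]
orientation: [[0.284, 0.959, 0.006], [0.959, -0.284, 0.0], [0.002, 0.006, -1.0]]
force: [5.9, 2.5, 3.2]
opening: 0.0398
```

```bash
python3 - <<'E'
from h import *
go(.647,.099,.0566,188.5)
E
```

```text
shift mm [-3.6 -1.3  0.1] turn rad [ 0.006  0.005 -2.007] | now [0.6493 0.1021 0.0567] yaw 73.5 j6 15.7 F [5.9 2.5 3.2] T [ 0.55 -0.76 -0.07] open 0.0398 t 7.55
```

carry_out([
  [[0.0004, 0.0014, -0.0001], [0, 0, 0.13]],
  [[0.0004, 0.0014, 0.0], [0, 0, 0.26]],
  [[0.0004, 0.0014, 0.0003], [0, 0, 0.4]],
  [[0.0004, 0.0014, 0.0005], [0, 0, 0.54]],
  [[0.0004, 0.0014, 0.0008], [0, 0, 0.68]],
  [[0.0004, 0.0014, 0.001], [0, 0, 0.82]],
  [[0.0004, 0.0014, 0.0012], [0, 0, 0.96]],
  [[0.0004, 0.0014, 0.0014], [0, 0, 1.1]],
  [[0.0004, 0.0014, 0.0016], [0, 0, 1.24]],
  [[0.0004, 0.0014, 0.0019], [0, 0, 1.38]],
  [[0.0004, 0.0014, 0.0022], [0, 0, 1.5]],
  [[0.0004, 0.0014, 0.0022], [0, 0, 1.5]],
])

```text
clock: 8.75
tcp_pos: [0.6512, 0.0999, 0.054]
orientation: [[0.976, -0.219, 0.006], [-0.219, -0.976, -0.003], [0.007, 0.001, -1.0]]
force: [7.1, -4.5, -0.6]
opening: 0.0395
```

```bash
python3 - <<'E'
from h import *
go(.647,.099,.0566,188.5)
E
```

```text
shift mm [-3.9  1.8 -2.6] turn rad [-0.009 -0.003  2.773] | now [0.6512 0.0999 0.054 ] yaw -12.6 j6 101.8 F [ 7.1 -4.5 -0.6] T [-0.46 -1.16 -0.03] open 0.0395 t 8.75
```

carry_out([
  [[0, 0, 0], [0, 0, 0]],
  [[0, 0, 0], [0, 0, 0]],
  [[0, 0, 0], [0, 0, 0]],
  [[0, 0, 0], [0, 0, 0]],
  [[0, 0, 0], [0, 0, 0]],
  [[0, 0, -0.02], [0, 0, 0]],
  [[0, 0, -0.05], [0, 0, 0]],
  [[0, 0, -0.08], [0, 0, 0]],
  [[0, 0, -0.11], [0, 0, 0]],
  [[-0.05, 0, -0.12], [0, 0, 0]],
  [[-0.1, 0, -0.12], [0, 0, 0]],
  [[-0.1, 0, -0.12], [0, 0, 0]],
], hand=-1)

```text
clock: 9.95
tcp_pos: [0.5419, 0.1253, 0.1717]
orientation: [[0.977, -0.212, -0.009], [-0.212, -0.977, 0.0], [-0.009, 0.002, -1.0]]
force: [0.4, -1.0, 0.4]
opening: 0.0855
```

```bash
cat >> h.py <<'E'
def meas(Ks,N=6,cams=('side',),tag='m'):
    for n in cams:
        D=[];I=[]
        for i in range(N):
            p,d=cap(n); D.append(d); I.append(p.astype(float))
        d=np.median(np.array(D),0); p=np.mean(I,0).astype(np.uint8)
        np.save(f'pics/{tag}_{n}.npy',d); cv2.imwrite(f'pics/{tag}_{n}.png',p)
        C,m=slab(p,d,n); me=cv2.erode(m.astype(np.uint8),np.ones((5,5)))>0
        k,s,N2=plane(C[me]); print(n,'slab',k.round(4),s.round(4),N2,'diag tilt mm at A(141mm)',((k[0]+k[1])*100).round(2),'other',((k[0]-k[1])*100).round(2))
        for K in Ks:
            r=np.hypot(C[...,0]-K[0],C[...,1]-K[1]); b=(r<.016)&(C[...,2]>.072)&(C[...,2]<.12); Z=C[b][:,2]
            # keep mode: top face
            t=np.median(Z); 
            for _ in range(4): t=np.median(Z[abs(Z-t)<.004])
            h=t-(k[2]+k[0]*K[0]+k[1]*K[1]); print(K,b.sum(),'top',t.round(4),'above slab mm',(h*1e3).round(2),'-> q',((.044-h)/.00159).round(2))
E
python3 - <<'E'
from h import *
go(.647,.099,.0566,188.5)
meas([(.648,.1),(.451,-.101)],6,('side','top'),'m5')
p=cv2.imread('pics/m5_side.png'); t=cv2.imread('pics/m5_top.png')
cv2.imwrite('pics/v5.png',np.hstack([cv2.resize(t[150:270,190:320],(390,360)),cv2.resize(p[130:250,150:280],(390,360))]))
E
```

```text
shift mm [109.4   3.2 114.1] turn rad [0.013 0.    2.779] | now [0.5419 0.1253 0.1717] yaw -12.3 j6 103.8 F [ 0.4 -1.   0.4] T [ 0.04 -0.02  0.02] open 0.0855 t 9.95
side slab [0.0208 0.0214 0.0291] 0.0007 3738 diag tilt mm at A(141mm) 4.22 other -0.06
(0.648, 0.1) 54 top 0.0895 above slab mm 44.79 -> q -0.49
(0.451, -0.101) 72 top 0.0852 above slab mm 48.87 -> q -3.06
top slab [0.0196 0.0198 0.0294] 0.0014 3382 diag tilt mm at A(141mm) 3.94 other -0.02
(0.648, 0.1) 23 top 0.0892 above slab mm 45.06 -> q -0.67
(0.451, -0.101) 65 top 0.0854 above slab mm 49.14 -> q -3.23
```

View pics/v5.png

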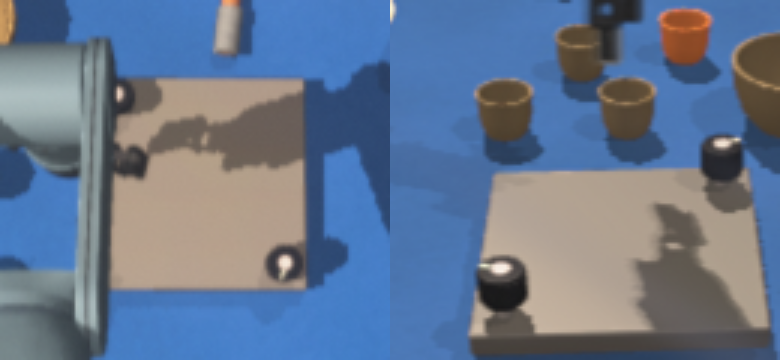

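```bash
python3 - <<'E'
from h import *
go(.452,-.099,.15,139)
E
```

```text
shift mm [-48.6 238.5  22.9] turn rad [-0.     0.    -2.643] | now [0.5507 0.1235 0.1728] yaw -12.4 j6 103.7 F [ 0.1 -0.9 -0.3] T [-0.    0.    0.01] open 0.0851 t 10.55
```

carry_out([
  [[-0.004, 0.02, 0.0], [0, 0, -0.14]],
  [[-0.008, 0.04, 0.0], [0, 0, -0.28]],
  [[-0.012, 0.06, 0.0], [0, 0, -0.42]],
  [[-0.016, 0.08, 0.0], [0, 0, -0.56]],
  [[-0.02, 0.1, 0.0], [0, 0, -0.7]],
  [[-0.024, 0.12, 0.0], [0, 0, -0.84]],
  [[-0.028, 0.14, 0.0], [0, 0, -0.98]],
  [[-0.033, 0.16, 0.0], [0, 0, -1.12]],
  [[-0.037, 0.18, 0.0], [0, 0, -1.26]],
  [[-0.041, 0.2, 0.0], [0, 0, -1.4]],
  [[-0.045, 0.22, 0.01], [0, 0, -1.5]],
  [[-0.0486, 0.2385, 0.02], [0, 0, -1.6]],
])

```text
clock: 11.75
tcp_pos: [0.4517, -0.0999, 0.1532]
orientation: [[0.182, 0.983, 0.001], [0.983, -0.182, -0.001], [-0.0, 0.001, -1.0]]
force: [1.0, -1.0, -0.1]
opening: 0.0855
```

```bash
python3 - <<'E'
from h import *
go(.452,-.099,.15,139)
E
```

```text
shift mm [0.9 0.1 3.2] turn rad [ 1.000e-03  1.000e-03 -1.038e+00] | now [ 0.4517 -0.0999  0.1532] yaw 79.5 j6 -15.8 F [ 1.  -1.  -0.1] T [ 0.03 -0.03  0.01] open 0.0855 t 11.75
```

carry_out([
  [[0.001, 0, 0.0], [0, 0, -0.14]],
  [[0.001, 0, 0.0], [0, 0, -0.28]],
  [[0.001, 0, 0.0], [0, 0, -0.42]],
  [[0.001, 0, 0.0], [0, 0, -0.56]],
  [[0.001, 0, 0.0], [0, 0, -0.7]],
  [[0.001, 0, 0.0], [0, 0, -0.84]],
  [[0.001, 0, 0.0], [0, 0, -0.98]],
  [[0.001, 0, 0], [0, 0, -1.038]],
  [[0.001, 0, 0], [0, 0, -1.038]],
])

```text
clock: 12.65
tcp_pos: [0.452, -0.0979, 0.1531]
orientation: [[-0.752, 0.659, 0.0], [0.659, 0.752, -0.0], [-0.0, 0.0, -1.0]]
force: [0.3, 0.2, -0.0]
opening: 0.0857
```

```bash
python3 - <<'E'
from h import *
go(.452,-.099,.0525,139)
p,d=cap('side','side6'); cv2.imwrite('pics/v6.png',cv2.resize(p[120:260,130:270],(600,600),interpolation=cv2.INTER_CUBIC))
E
```

```text
shift mm [ -0.7  -0.8 100.6] turn rad [ 0.     0.    -0.004] | now [ 0.452  -0.0979  0.1531] yaw 138.8 j6 -74.9 F [ 0.3  0.2 -0. ] T [0.03 0.02 0.01] open 0.0857 t 12.65
```

View pics/v6.png

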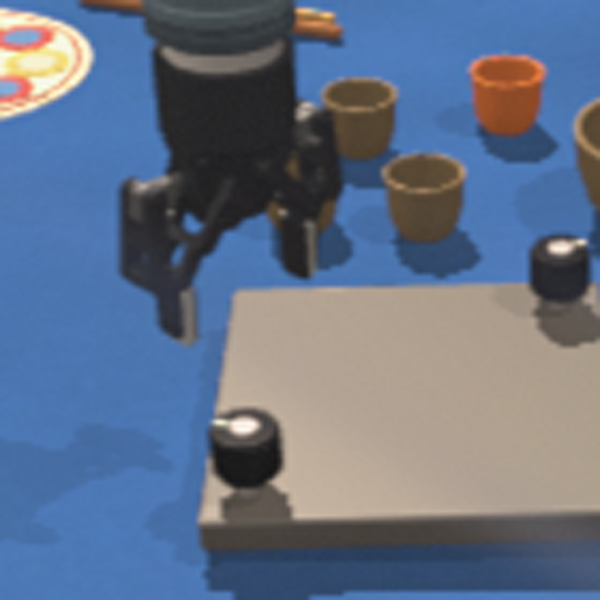

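```bash
python3 - <<'E'
from h import *
print(ray('side',187.1,219.0,.0855), ray('side',187.1,219.8,.0855))
E
```

```text
[ 0.45013442 -0.10095533  0.0855    ] [ 0.45042223 -0.10443513  0.0855    ]
```

carry_out([
  [[-0.0007, -0.0008, 0.03], [0, 0, 0]],
  [[-0.0007, -0.0008, 0.06], [0, 0, 0]],
  [[-0.0007, -0.0008, 0.085], [0, 0, 0]],
  [[-0.0007, -0.0008, 0.1], [0, 0, 0]],
  [[-0.0007, -0.0008, 0.1], [0, 0, 0]],
])

```text
clock: 13.2
tcp_pos: [0.4503, -0.0982, 0.0512]
orientation: [[-0.751, 0.66, -0.004], [0.66, 0.751, 0.002], [0.005, -0.001, -1.0]]
force: [-0.8, 0.7, 0.0]
opening: 0.0854
```

carry_out([
  [[0, 0, 0], [0, 0, 0]],
  [[0, 0, 0], [0, 0, 0]],
  [[0, 0, 0], [0, 0, 0]],
  [[0, 0, 0], [0, 0, 0]],
  [[0, 0, 0], [0, 0, 0]],
  [[0, 0, 0], [0, 0, 0]],
  [[0, 0, 0], [0, 0, 0]],
], hand=1)

```text
clock: 13.9
tcp_pos: [0.4504, -0.102, 0.0551]
orientation: [[-0.753, 0.658, -0.002], [0.658, 0.753, -0.006], [-0.002, -0.006, -1.0]]
force: [-15.3, -12.6, 15.8]
opening: 0.0396
```

```bash
python3 - <<'E'
from h import *
go(.452,-.099,.0525,139)
E
```

```text
shift mm [0.8 3.3 2.6] turn rad [-0.006  0.002 -0.002] | now [ 0.4504 -0.102   0.0551] yaw 138.9 j6 -75.0 F [-15.3 -12.6  15.8] T [-2.11  2.18  0.06] open 0.0396 t 13.9
```

carry_out([
  [[0, -0.002, -0.001], [0, 0, 0]],
  [[0, -0.004, -0.0025], [0, 0, 0]],
  [[0, -0.004, -0.0025], [0, 0, 0]],
  [[0, -0.004, -0.0025], [0, 0, 0]],
])

```text
clock: 14.3
tcp_pos: [0.45, -0.1024, 0.0563]
orientation: [[-0.752, 0.659, 0.002], [0.659, 0.752, -0.001], [-0.002, 0.0, -1.0]]
force: [-0.6, -1.9, 4.2]
opening: 0.0396
```

```bash
python3 - <<'E'
from h import *
go(.452,-.099,.0525,139)
E
```

```text
shift mm [0.7 3.9 3.8] turn rad [ 0.     0.002 -0.004] | now [ 0.45   -0.1024  0.0563] yaw 138.8 j6 -75.4 F [-0.6 -1.9  4.2] T [-0.16 -0.12 -0.02] open 0.0396 t 14.3
```

carry_out([
  [[0, 0, 0], [0, 0, 0.14]],
  [[0, 0, 0], [0, 0, 0.28]],
  [[0, 0, 0], [0, 0, 0.42]],
  [[0, 0, 0], [0, 0, 0.56]],
  [[0, 0, 0], [0, 0, 0.7]],
  [[0, 0, 0], [0, 0, 0.84]],
  [[0, 0, 0], [0, 0, 0.98]],
  [[0, 0, 0], [0, 0, 1.12]],
  [[0, 0, 0], [0, 0, 1.26]],
  [[0, 0, 0], [0, 0, 1.4]],
  [[0, 0, 0], [0, 0, 1.4]],
  [[0, 0, 0], [0, 0, 1.4]],
])

```text
clock: 15.5
tcp_pos: [0.4486, -0.1019, 0.0555]
orientation: [[0.518, 0.855, -0.001], [0.855, -0.518, -0.0], [-0.001, -0.001, -1.0]]
force: [-3.5, -4.0, 2.9]
opening: 0.039
```

```bash
python3 - <<'E'
from h import *
go(.45,-.102,.0563,139)
E
```

```text
shift mm [ 0.6  1.2 -0.8] turn rad [-0.002 -0.    -1.4  ] | now [ 0.4486 -0.1019  0.0555] yaw 58.8 j6 4.6 F [-3.5 -4.   2.9] T [-0.28  0.76 -0.04] open 0.039 t 15.5
```

carry_out([
  [[-0.001, -0.0003, 0], [0, 0, 0.14]],
  [[-0.001, -0.0003, 0], [0, 0, 0.28]],
  [[-0.001, -0.0003, 0], [0, 0, 0.42]],
  [[-0.001, -0.0003, 0], [0, 0, 0.56]],
  [[-0.001, -0.0003, 0], [0, 0, 0.7]],
  [[-0.001, -0.0003, 0], [0, 0, 0.84]],
  [[-0.001, -0.0003, 0], [0, 0, 0.98]],
  [[-0.001, -0.0003, 0.0002], [0, 0, 1.12]],
  [[-0.001, -0.0003, 0.0004], [0, 0, 1.26]],
  [[-0.001, -0.0003, 0.0004], [0, 0, 1.35]],
  [[-0.001, -0.0003, 0.0004], [0, 0, 1.35]],
  [[-0.001, -0.0003, 0.0004], [0, 0, 1.35]],
])

```text
clock: 16.7
tcp_pos: [0.4487, -0.1002, 0.0552]
orientation: [[0.947, -0.32, 0.001], [-0.32, -0.947, 0.004], [-0.001, -0.004, -1.0]]
force: [1.6, 8.2, 4.3]
opening: 0.0393
```

```bash
python3 - <<'E'
from h import *
go(.45,-.102,.0563,139)
E
```

```text
shift mm [ 1.8  1.3 -1.1] turn rad [-2.000e-03 -5.000e-03 -2.752e+00] | now [ 0.4487 -0.1002  0.0552] yaw -18.7 j6 81.8 F [1.6 8.2 4.3] T [ 1.72 -0.3  -0.09] open 0.0393 t 16.7
```

carry_out([
  [[0, 0, 0], [0, 0, 0]],
  [[0, 0, 0], [0, 0, 0]],
  [[0, 0, 0], [0, 0, 0]],
  [[0, 0, 0], [0, 0, 0]],
  [[0, 0, 0], [0, 0, 0]],
  [[0, 0, -0.02], [0, 0, 0]],
  [[0, 0, -0.05], [0, 0, 0]],
  [[0, 0, -0.08], [0, 0, 0]],
  [[0, 0, -0.12], [0, 0, 0]],
  [[0, 0, -0.16], [0, 0, 0]],
  [[0, 0, -0.2], [0, 0, 0]],
  [[0, 0, -0.2], [0, 0, 0]],
], hand=-1)

```text
clock: 17.9
tcp_pos: [0.4512, -0.104, 0.2609]
orientation: [[0.947, -0.322, 0.01], [-0.322, -0.947, -0.005], [0.011, 0.002, -1.0]]
force: [0.2, 0.1, 0.7]
opening: 0.0854
```

```bash
python3 - <<'E'
from h import *
go(.45,-.102,.2563,139)
meas([(.65,.1015),(.4495,-.1025)],8,('side',),'m7')
p=cv2.imread('pics/m7_side.png'); cv2.imwrite('pics/v7.png',cv2.resize(p[130:260,150:290],(700,650)))
E
```

```text
shift mm [-1.8 -1.5  4.6] turn rad [ 1.600e-02 -1.000e-03 -2.754e+00] | now [ 0.4512 -0.104   0.2609] yaw -18.8 j6 82.0 F [0.2 0.1 0.7] T [ 0.02 -0.01 -0.05] open 0.0854 t 17.9
side slab [0.0004 0.0008 0.0403] 0.0006 3654 diag tilt mm at A(141mm) 0.12 other -0.04
(0.65, 0.1015) 50 top 0.0856 above slab mm 44.91 -> q -0.57
(0.4495, -0.1025) 80 top 0.085 above slab mm 44.53 -> q -0.33
```

View pics/v7.png

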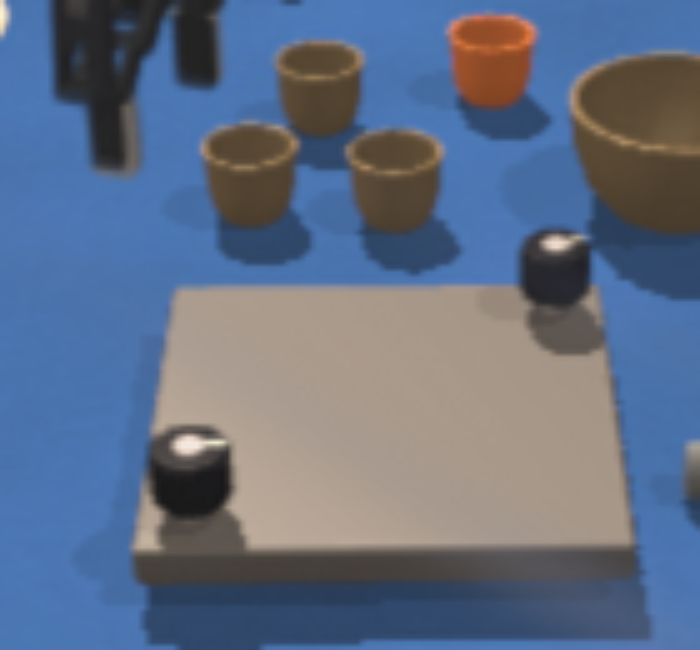

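```bash
python3 - <<'E'
from h import *
go(.449,-.101,.058,-18.8)
E
```

```text
shift mm [  1.2  -1.5 195.9] turn rad [-0.     0.003 -0.   ] | now [ 0.4479 -0.1023  0.2539] yaw -18.8 j6 82.0 F [0.4 0.9 0.1] T [ 0.03 -0.    0.03] open 0.0852 t 18.3
```

carry_out([
  [[0.001, -0.0015, 0.04], [0, 0, 0]],
  [[0.001, -0.0015, 0.08], [0, 0, 0]],
  [[0.001, -0.0015, 0.12], [0, 0, 0]],
  [[0.001, -0.0015, 0.16], [0, 0, 0]],
  [[0.001, -0.0015, 0.182], [0, 0, 0]],
  [[0.001, -0.0015, 0.196], [0, 0, 0]],
  [[0.001, -0.0015, 0.196], [0, 0, 0]],
  [[0.001, -0.0015, 0.196], [0, 0, 0]],
])

```text
clock: 19.1
tcp_pos: [0.4497, -0.1014, 0.059]
orientation: [[0.947, -0.322, -0.001], [-0.322, -0.947, 0.001], [-0.001, -0.0, -1.0]]
force: [-0.8, 0.9, -0.2]
opening: 0.0854
```

carry_out([
  [[0, 0, 0], [0, 0, 0]],
  [[0, 0, 0], [0, 0, 0]],
  [[0, 0, 0], [0, 0, 0]],
  [[0, 0, 0], [0, 0, 0]],
  [[0, 0, 0], [0, 0, 0]],
  [[0, 0, 0], [0, 0, 0]],
  [[0, 0, 0], [0, 0, 0]],
], hand=1)

```text
clock: 19.8
tcp_pos: [0.4506, -0.1011, 0.0603]
orientation: [[0.947, -0.323, 0.002], [-0.323, -0.947, 0.0], [0.002, -0.001, -1.0]]
force: [0.1, 4.2, 5.9]
opening: 0.0395
```

carry_out([
  [[0, 0, -0.001], [0, 0, 0.1]],
  [[0, 0, -0.001], [0, 0, 0.2]],
  [[0, 0, -0.001], [0, 0, 0.3]],
  [[0, 0, -0.001], [0, 0, 0.3]],
  [[0, 0, -0.001], [0, 0, 0.3]],
  [[0, 0, -0.001], [0, 0, 0.3]],
])

```text
clock: 20.4
tcp_pos: [0.4504, -0.1012, 0.0604]
orientation: [[0.81, -0.586, 0.001], [-0.586, -0.81, 0.0], [0.001, -0.001, -1.0]]
force: [3.3, 4.5, -2.0]
opening: 0.0393
```

carry_out([
  [[0, 0, 0], [0, 0, 0]],
  [[0, 0, 0], [0, 0, 0]],
  [[0, 0, 0], [0, 0, 0]],
  [[0, 0, 0], [0, 0, 0]],
  [[0, 0, 0], [0, 0, 0]],
  [[0, 0, -0.02], [0, 0, 0]],
  [[0, 0, -0.05], [0, 0, 0]],
  [[0, 0, -0.08], [0, 0, 0]],
  [[0, 0, -0.12], [0, 0, 0]],
  [[0, 0, -0.13], [0, 0, 0]],
], hand=-1)

```text
clock: 21.4
tcp_pos: [0.4519, -0.1025, 0.1944]
orientation: [[0.809, -0.588, 0.006], [-0.588, -0.809, -0.003], [0.007, -0.001, -1.0]]
force: [-0.2, -0.3, 1.2]
opening: 0.0851
```

```bash
python3 - <<'E'
from h import *
go(.648,.1015,.15,30)
E
```

```text
shift mm [  38.5 -280.2   44.9] turn rad [ 0.003 -0.007 -1.152] | now [ 0.4519 -0.1025  0.1944] yaw -36.0 j6 99.4 F [-0.2 -0.3  1.2] T [ 0.02 -0.05  0.  ] open 0.0851 t 21.4
```

carry_out([
  [[0.004, -0.028, 0], [0, 0, -0.12]],
  [[0.008, -0.056, 0], [0, 0, -0.25]],
  [[0.012, -0.084, 0], [0, 0, -0.38]],
  [[0.016, -0.115, 0], [0, 0, -0.5]],
  [[0.02, -0.15, 0], [0, 0, -0.63]],
  [[0.025, -0.185, 0], [0, 0, -0.76]],
  [[0.03, -0.22, 0], [0, 0, -0.88]],
  [[0.035, -0.25, 0], [0, 0, -1.0]],
  [[0.0385, -0.28, 0.01], [0, 0, -1.15]],
  [[0.0385, -0.28, 0.02], [0, 0, -1.15]],
  [[0.0385, -0.28, 0.04], [0, 0, -1.15]],
  [[0.0385, -0.28, 0.045], [0, 0, -1.15]],
])

```text
clock: 22.6
tcp_pos: [0.6433, 0.1021, 0.1418]
orientation: [[0.868, 0.497, -0.006], [0.497, -0.868, -0.0], [-0.005, -0.003, -1.0]]
force: [-0.0, -1.0, -1.1]
opening: 0.0851
```

```bash
python3 - <<'E'
from h import *
go(.649,.101,.058,30)
E
```

```text
shift mm [ 4.8  4.  83.8] turn rad [-0.003  0.005 -0.003] | now [0.6433 0.1021 0.1418] yaw 29.8 j6 59.4 F [-0.  -1.  -1.1] T [0.01 0.04 0.07] open 0.0851 t 22.6
```

carry_out([
  [[0, 0, 0], [0, 0, 0]],
  [[0, 0, 0], [0, 0, 0]],
  [[0, 0, 0], [0, 0, 0]],
])

```text
clock: 22.9
tcp_pos: [0.6461, 0.102, 0.1464]
orientation: [[0.867, 0.498, 0.002], [0.498, -0.867, -0.0], [0.002, 0.001, -1.0]]
force: [-0.1, -0.1, 0.0]
opening: 0.0852
```

```bash
python3 - <<'E'
from h import *
go(.649,.101,.058,30)
E
```

```text
shift mm [ 1.9  2.3 88.4] turn rad [ 0.001 -0.002 -0.003] | now [0.6461 0.102  0.1464] yaw 29.8 j6 59.4 F [-0.1 -0.1  0. ] T [-0.01  0.05  0.02] open 0.0852 t 22.9
```

carry_out([
  [[0.002, 0.002, 0.03], [0, 0, 0]],
  [[0.002, 0.002, 0.06], [0, 0, 0]],
  [[0.002, 0.002, 0.08], [0, 0, 0]],
  [[0.002, 0.002, 0.0885], [0, 0, 0]],
  [[0.002, 0.002, 0.0885], [0, 0, 0]],
  [[0.002, 0.002, 0.0885], [0, 0, 0]],
])

```text
clock: 23.5
tcp_pos: [0.6493, 0.1016, 0.0582]
orientation: [[0.867, 0.498, 0.002], [0.498, -0.867, -0.0], [0.002, 0.001, -1.0]]
force: [0.5, -0.7, 0.5]
opening: 0.0854
```

carry_out([
  [[0, 0, 0], [0, 0, 0]],
  [[0, 0, 0], [0, 0, 0]],
  [[0, 0, 0], [0, 0, 0]],
  [[0, 0, 0], [0, 0, 0]],
  [[0, 0, 0], [0, 0, 0]],
  [[0, 0, 0], [0, 0, 0]],
  [[0, 0, 0], [0, 0, 0]],
], hand=1)

```text
clock: 24.2
tcp_pos: [0.6496, 0.1007, 0.0582]
orientation: [[0.867, 0.498, 0.003], [0.498, -0.867, -0.001], [0.002, 0.003, -1.0]]
force: [1.0, -4.9, 6.4]
opening: 0.0393
```

carry_out([
  [[0, 0, -0.001], [0, 0, 0.1]],
  [[0, 0, -0.001], [0, 0, 0.2]],
  [[0, 0, -0.001], [0, 0, 0.3]],
  [[0, 0, -0.001], [0, 0, 0.4]],
  [[0, 0, -0.001], [0, 0, 0.5]],
  [[0, 0, -0.001], [0, 0, 0.5]],
  [[0, 0, -0.001], [0, 0, 0.5]],
  [[0, 0, -0.001], [0, 0, 0.5]],
])

```text
clock: 25.0
tcp_pos: [0.6494, 0.1005, 0.0582]
orientation: [[1.0, 0.021, 0.002], [0.021, -1.0, -0.001], [0.002, 0.001, -1.0]]
force: [2.0, -5.3, 0.0]
opening: 0.0391
```

carry_out([
  [[0, 0, 0], [0, 0, 0]],
  [[0, 0, 0], [0, 0, 0]],
  [[0, 0, 0], [0, 0, 0]],
  [[0, 0, 0], [0, 0, 0]],
  [[0, 0, 0], [0, 0, 0]],
  [[0, 0, -0.02], [0, 0, 0]],
  [[0, 0, -0.05], [0, 0, 0]],
  [[0, 0, -0.08], [0, 0, 0]],
  [[0, 0, -0.12], [0, 0, 0]],
  [[0, 0, -0.15], [0, 0, 0]],
  [[0, 0, -0.15], [0, 0, 0]],
  [[0, 0, -0.15], [0, 0, 0]],
], hand=-1)

```text
clock: 26.2
tcp_pos: [0.6486, 0.1018, 0.2086]
orientation: [[1.0, 0.022, 0.002], [0.022, -1.0, 0.0], [0.002, -0.0, -1.0]]
force: [-0.3, 0.5, -0.2]
opening: 0.0856
```

```bash
python3 - <<'E'
from h import *
meas([(.65,.1015),(.4505,-.1015)],8,('side',),'m8')
go(.602,-.3235,.2,20)
E
```

```text
side slab [0.0005 0.0013 0.0405] 0.0006 3644 diag tilt mm at A(141mm) 0.18 other -0.09
(0.65, 0.1015) 46 top 0.0853 above slab mm 44.33 -> q -0.21
(0.4505, -0.1015) 72 top 0.0847 above slab mm 44.09 -> q -0.06
shift mm [-55.2 424.1   6.9] turn rad [-0.     0.001 -0.327] | now [0.648  0.1017 0.2068] yaw 1.2 j6 87.9 F [0.2 0.2 0.1] T [-0.03  0.02 -0.  ] open 0.0856 t 26.6
```

carry_out([
  [[-0.005, 0.025, 0], [0, 0, -0.05]],
  [[-0.01, 0.06, 0], [0, 0, -0.1]],
  [[-0.015, 0.1, 0], [0, 0, -0.15]],
  [[-0.02, 0.145, 0], [0, 0, -0.2]],
  [[-0.025, 0.19, 0], [0, 0, -0.25]],
  [[-0.03, 0.235, 0], [0, 0, -0.327]],
  [[-0.035, 0.28, 0], [0, 0, -0.327]],
  [[-0.04, 0.325, 0], [0, 0, -0.327]],
  [[-0.045, 0.37, 0], [0, 0, -0.327]],
  [[-0.05, 0.4, 0], [0, 0, -0.327]],
  [[-0.055, 0.424, 0], [0, 0, -0.327]],
  [[-0.055, 0.424, 0], [0, 0, -0.327]],
])

```text
clock: 27.8
tcp_pos: [0.6014, -0.3273, 0.2069]
orientation: [[0.941, 0.338, -0.001], [0.338, -0.941, -0.001], [-0.001, 0.001, -1.0]]
force: [0.4, 0.2, 0.4]
opening: 0.0851
```

carry_out([
  [[0, 0, 0], [0, 0, 0]],
  [[0, 0, 0], [0, 0, 0]],
  [[0, 0, 0], [0, 0, 0]],
])

```text
clock: 28.1
tcp_pos: [0.603, -0.3219, 0.2079]
orientation: [[0.939, 0.343, 0.0], [0.343, -0.939, 0.0], [0.0, -0.0, -1.0]]
force: [-0.1, -0.3, 0.8]
opening: 0.0849
```

```bash
python3 - <<'E'
from h import *
go(.6015,-.324,.048,20)
p,d=cap('side','side9'); q,_=cap('top','top9'); cv2.imwrite('pics/v9.png',np.hstack([cv2.resize(p[200:330,180:320],(420,390)),cv2.resize(q[150:260,310:420],(390,390))]))
E
```

```text
shift mm [ -2.1   1.5 159.9] turn rad [-0.    -0.     0.001] | now [ 0.603  -0.3219  0.2079] yaw 20.1 j6 32.5 F [-0.1 -0.3  0.8] T [ 0.   -0.03  0.04] open 0.0849 t 28.1
```

View pics/v9.png

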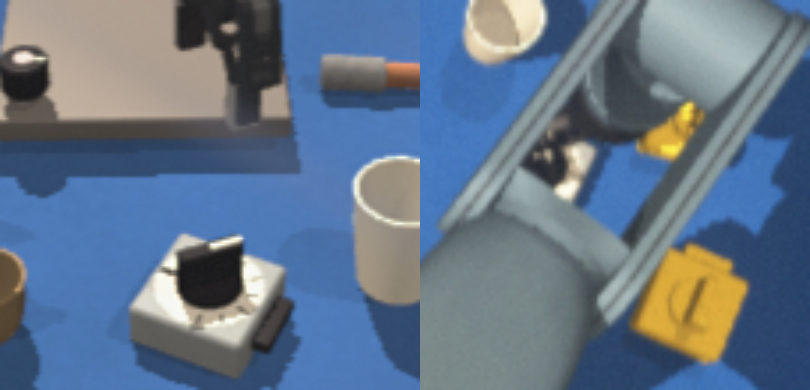

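carry_out([
  [[-0.002, 0.0015, 0.03], [0, 0, 0]],
  [[-0.002, 0.0015, 0.07], [0, 0, 0]],
  [[-0.002, 0.0015, 0.11], [0, 0, 0]],
  [[-0.002, 0.0015, 0.14], [0, 0, 0]],
  [[-0.002, 0.0015, 0.155], [0, 0, 0]],
  [[-0.002, 0.0015, 0.158], [0, 0, 0]],
  [[-0.002, 0.0015, 0.158], [0, 0, 0]],
])

```text
clock: 28.9
tcp_pos: [0.6019, -0.3256, 0.0505]
orientation: [[0.94, 0.342, 0.001], [0.342, -0.94, -0.001], [0.001, 0.001, -1.0]]
force: [-0.6, -0.0, -0.0]
opening: 0.0855
```

carry_out([
  [[0, 0, 0], [0, 0, 0]],
  [[0, 0, 0], [0, 0, 0]],
  [[0, 0, 0], [0, 0, 0]],
  [[0, 0, 0], [0, 0, 0]],
  [[0, 0, 0], [0, 0, 0]],
  [[0, 0, 0], [0, 0, 0]],
  [[0, 0, 0], [0, 0, 0]],
  [[0, 0, 0], [0, 0, 0]],
], hand=1)

```text
clock: 29.7
tcp_pos: [0.6007, -0.324, 0.0504]
orientation: [[0.94, 0.342, -0.001], [0.342, -0.94, 0.002], [-0.0, -0.002, -1.0]]
force: [-3.0, 4.3, 6.9]
opening: 0.013
```

```bash
python3 - <<'E'
from h import *
go(.6015,-.324,.048,20)
E
```

```text
shift mm [0.7 0.3 2.4] turn rad [-0.002  0.    -0.   ] | now [ 0.6007 -0.324   0.0504] yaw 20.0 j6 32.3 F [-3.   4.3  6.9] T [ 0.77  0.47 -0.08] open 0.013 t 29.7
```

Gripped (13 mm). Turn anticlockwise.

carry_out([
  [[0, 0, -0.001], [0, 0, -0.1]],
  [[0, 0, -0.001], [0, 0, -0.2]],
  [[0, 0, -0.001], [0, 0, -0.3]],
  [[0, 0, -0.001], [0, 0, -0.4]],
  [[0, 0, -0.001], [0, 0, -0.5]],
  [[0, 0, -0.001], [0, 0, -0.6]],
  [[0, 0, -0.001], [0, 0, -0.7]],
  [[0, 0, -0.001], [0, 0, -0.8]],
  [[0, 0, -0.001], [0, 0, -0.9]],
  [[0, 0, -0.001], [0, 0, -1.0]],
  [[0, 0, -0.001], [0, 0, -1.1]],
  [[0, 0, -0.001], [0, 0, -1.2]],
])

```text
clock: 30.9
tcp_pos: [0.6017, -0.3246, 0.0505]
orientation: [[0.018, 1.0, 0.001], [1.0, -0.018, 0.001], [0.001, 0.001, -1.0]]
force: [2.8, 2.1, -0.9]
opening: 0.013
```

```bash
python3 - <<'E'
from h import *
go(.6015,-.324,.048,20)
E
```

```text
shift mm [ 0.6 -0.3  2.5] turn rad [-0.    -0.002  1.204] | now [ 0.6017 -0.3246  0.0505] yaw 89.0 j6 -36.7 F [ 2.8  2.1 -0.9] T [ 0.36 -0.46 -0.07] open 0.013 t 30.9
```

carry_out([
  [[0, 0, 0], [0, 0, -0.1]],
  [[0, 0, 0], [0, 0, -0.2]],
  [[0, 0, 0], [0, 0, -0.3]],
  [[0, 0, 0], [0, 0, -0.4]],
  [[0, 0, 0], [0, 0, -0.5]],
  [[0, 0, 0], [0, 0, -0.6]],
  [[0, 0, 0], [0, 0, -0.7]],
  [[0, 0, 0], [0, 0, -0.8]],
  [[0, 0, 0], [0, 0, -0.9]],
  [[0, 0, 0], [0, 0, -1.0]],
  [[0, 0, 0], [0, 0, -1.05]],
  [[0, 0, 0], [0, 0, -1.05]],
])

```text
clock: 32.1
tcp_pos: [0.6026, -0.324, 0.0505]
orientation: [[-0.857, 0.515, 0.002], [0.515, 0.857, 0.002], [-0.001, 0.003, -1.0]]
force: [5.2, 4.3, -1.9]
opening: 0.013
```

```bash
python3 - <<'E'
from h import *
go(.6015,-.324,.048,20)
E
```

```text
shift mm [ 1.  -0.6  2.5] turn rad [ 3.000e-03 -2.000e-03  2.251e+00] | now [ 0.6026 -0.324   0.0505] yaw 149.0 j6 -96.7 F [ 5.2  4.3 -1.9] T [ 0.66 -0.91  0.11] open 0.013 t 32.1
```

carry_out([
  [[0, 0, 0], [0, 0, -0.03]],
  [[0, 0, 0], [0, 0, -0.06]],
  [[0, 0, 0], [0, 0, -0.08]],
  [[0, 0, 0], [0, 0, -0.08]],
])

```text
clock: 32.5
tcp_pos: [0.6027, -0.324, 0.0505]
orientation: [[-0.895, 0.447, 0.003], [0.447, 0.895, 0.002], [-0.001, 0.003, -1.0]]
force: [6.0, 3.8, -2.0]
opening: 0.013
```

```bash
python3 - <<'E'
from h import *
go(.6015,-.324,.048,20)
E
```

```text
shift mm [ 1.  -0.6  2.5] turn rad [ 0.003 -0.003  2.33 ] | now [ 0.6027 -0.324   0.0505] yaw 153.5 j6 -101.2 F [ 6.   3.8 -2. ] T [ 0.7  -0.88 -0.38] open 0.013 t 32.5
```

carry_out([
  [[0, 0, 0], [0, 0, -0.03]],
  [[0, 0, 0], [0, 0, -0.06]],
  [[0, 0, 0], [0, 0, -0.06]],
])

```text
clock: 32.8
tcp_pos: [0.6026, -0.324, 0.0506]
orientation: [[-0.919, 0.395, 0.003], [0.395, 0.919, 0.003], [-0.002, 0.004, -1.0]]
force: [4.8, 3.4, -1.2]
opening: 0.0129
```

```bash
python3 - <<'E'
from h import *
go(.6015,-.324,.048,20)
E
```

```text
shift mm [ 1.  -0.5  2.6] turn rad [ 0.004 -0.004  2.386] | now [ 0.6026 -0.324   0.0506] yaw 156.7 j6 -104.5 F [ 4.8  3.4 -1.2] T [ 0.73 -0.75 -2.01] open 0.0129 t 32.8
```

carry_out([
  [[0, 0, 0], [0, 0, 0]],
  [[0, 0, 0], [0, 0, 0]],
  [[0, 0, 0], [0, 0, 0]],
  [[0, 0, 0], [0, 0, 0]],
  [[0, 0, 0], [0, 0, 0]],
  [[0, 0, -0.02], [0, 0, 0]],
  [[0, 0, -0.05], [0, 0, 0]],
  [[0, 0, -0.09], [0, 0, 0]],
  [[0, 0, -0.13], [0, 0, 0]],
  [[0, 0, -0.15], [0, 0, 0]],
  [[0, 0, -0.15], [0, 0, 0]],
  [[0, 0, -0.15], [0, 0, 0]],
], hand=-1)

```text
clock: 34.0
tcp_pos: [0.601, -0.3254, 0.2005]
orientation: [[-0.92, 0.392, 0.0], [0.392, 0.92, -0.0], [-0.0, -0.0, -1.0]]
force: [-0.2, -0.5, -1.2]
opening: 0.0855
```

```bash
python3 - <<'E'
from h import *
p,d=cap('side','side10'); q,_=cap('top','top10'); cv2.imwrite('pics/v10.png',np.hstack([cv2.resize(p[260:330,210:290],(440,385),interpolation=cv2.INTER_CUBIC),cv2.resize(q[170:230,315:375],(320,385),interpolation=cv2.INTER_CUBIC)]))
meas([(.65,.1015),(.4505,-.1015)],6,('top','side'),'m10')
go(.437,-.327,.2,0)
E
```

```text
top slab [-0.0013 -0.0002  0.0411] 0.0014 3725 diag tilt mm at A(141mm) -0.16 other -0.11
(0.65, 0.1015) 60 top 0.0847 above slab mm 44.41 -> q -0.26
(0.4505, -0.1015) 68 top 0.0847 above slab mm 44.1 -> q -0.06
side slab [0.0012 0.0013 0.0401] 0.0006 1845 diag tilt mm at A(141mm) 0.25 other -0.01
(0.65, 0.1015) 0 top nan above slab mm nan -> q nan
(0.4505, -0.1015) 74 top 0.0847 above slab mm 44.1 -> q -0.06
shift mm [150.5 -65.8   0.7] turn rad [ 0.    -0.     2.739] | now [ 0.6012 -0.3255  0.2007] yaw 156.9 j6 -104.7 F [-0.6 -0.6 -0.2] T [-0.01  0.02  0.03] open 0.0856 t 34.7
  return _methods._mean(a, axis=axis, dtype=dtype,
  ret = ret.dtype.type(ret / rcount)
```

View pics/v10.png

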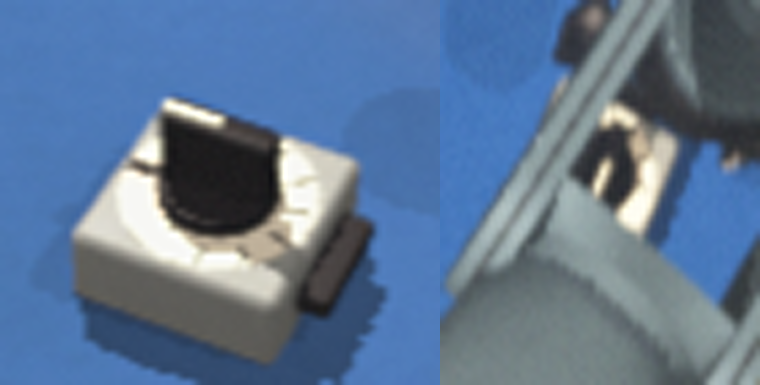

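View pics/top10.png

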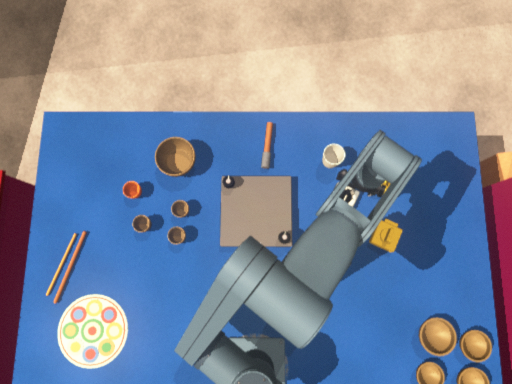

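```bash
cat >> h.py <<'E'
def bowls(n,d,p,zbase=0.0):
    """rim circle fit: cloud points at rim height within brown mask"""
    C=cloud(n,d); hsv=cv2.cvtColor(p,cv2.COLOR_BGR2HSV)
    m=((hsv[...,0]>8)&(hsv[...,0]<28)&(hsv[...,1]>70)&(C[...,2]>zbase+.008)&(C[...,2]<zbase+.075)&(C[...,0]>.3)&(C[...,0]<.8)&(abs(C[...,1])<.5)).astype(np.uint8)
    m=cv2.morphologyEx(m,cv2.MORPH_CLOSE,np.ones((3,3)))
    out=[]
    for c in cv2.findContours(m,0,1)[0]:
        a=cv2.contourArea(c)
        if a<100 or a>2000: continue
        W=[]
        if n=='top':
            e=cv2.fitEllipse(c); P=ray(n,*e[0],zbase+.048); s=max(e[1]); 
        else:
            x,y,w,h=cv2.boundingRect(c); q=c[:,0,:]
            # rim: widest level -> horizontal centre & far rim top; use rim ends
            Q=np.array([ray(n,*k,zbase+.052) for k in q]); far=Q[:,1].max(); 
            P=np.array([ray(n,x+w/2-.5,y+w*.3,zbase+.052)[0],far-.032,zbase]); s=w
        out.append(P); print(n,'px',c[:,0].mean(0).round(0),'area',a,'size',round(s,1),P.round(4), 'hue',np.median(hsv[...,0][m*0+cv2.drawContours(m*0,[c],-1,1,-1)>0]))
    return out
E
python3 - <<'E'
from h import *
for n in('side','top'):
    p=cv2.imread(f'pics/m10_{n}.png'); d=np.load(f'pics/m10_{n}.npy'); bowls(n,d,p)
p=cv2.imread('pics/top1.png'); d=np.load('pics/top1.npy'); print('initial'); bowls('top',d,p)
p=cv2.imread('pics/side1.png'); d=np.load('pics/side1.npy'); print('initial'); bowls('side',d,p)
E
```

```text
side px [289. 351.] area 624.5 size 48 [ 0.6685 -0.4825  0.    ] hue 21.0
side px [178. 353.] area 1591.5 size 65 [ 0.4639 -0.4604  0.    ] hue 21.0
side px [174. 298.] area 681.0 size 28 [ 0.4368 -0.3259  0.    ] hue 17.0
side px [226. 165.] area 149.5 size 12 [0.5434 0.2755 0.    ] hue 16.0
side px [287. 158.] area 814.5 size 31 [0.7588 0.3834 0.    ] hue 17.0
side px [206. 156.] area 447.0 size 31 [0.4748 0.4075 0.    ] hue 17.0
top px [385. 236.] area 551.0 size 31.8 [ 0.4582 -0.4587  0.048 ] hue 21.0
top px [141. 223.] area 107.5 size 16.2 [0.497  0.4132 0.048 ] hue 12.0
top px [181. 208.] area 110.5 size 15.1 [0.5526 0.273  0.048 ] hue 13.0
top px [175. 158.] area 940.0 size 38.2 [0.7415 0.3029 0.048 ] hue 14.0
initial
top px [347. 242.] area 204.5 size 16.8 [ 0.4368 -0.3269  0.048 ] hue 14.0
top px [384. 234.] area 106.5 size 30.8 [ 0.4613 -0.4549  0.048 ] hue 24.0
top px [176. 158.] area 941.0 size 38.2 [0.7416 0.3027 0.048 ] hue 14.0
initial
side px [282. 352.] area 406.0 size 35 [ 0.6543 -0.4931  0.    ] hue 21.0
side px [187. 354.] area 670.0 size 47 [ 0.4777 -0.482   0.    ] hue 21.0
side px [174. 298.] area 686.0 size 28 [ 0.4368 -0.3259  0.    ] hue 17.0
side px [229. 165.] area 244.0 size 18 [0.5534 0.2683 0.    ] hue 16.0
side px [188. 165.] area 253.0 size 18 [0.4193 0.2684 0.    ] hue 17.0
side px [284. 157.] area 1001.0 size 39 [0.743  0.3834 0.    ] hue 17.0
side px [214. 147.] area 200.5 size 16 [0.4997 0.4075 0.    ] hue 17.0
side px [248. 141.] area 189.0 size 16 [0.6252 0.4507 0.    ] hue 10.0
```

```bash
python3 - <<'E'
from h import *
go(.437,-.3265,.12,135); print(arm.grasp_offset)
E
```

```text
shift mm [150.7 -65.3  80.7] turn rad [0.    0.    0.383] | now [ 0.6012 -0.3255  0.2007] yaw 156.9 j6 -104.7 F [-0.6 -0.6 -0.2] T [-0.01  0.02  0.03] open 0.0856 t 34.7
0.0187
```

carry_out([
  [[0.02, -0.01, 0], [0, 0, 0.1]],
  [[0.05, -0.022, 0], [0, 0, 0.2]],
  [[0.09, -0.04, 0], [0, 0, 0.3]],
  [[0.12, -0.052, 0.02], [0, 0, 0.383]],
  [[0.14, -0.06, 0.04], [0, 0, 0.383]],
  [[0.1507, -0.065, 0.06], [0, 0, 0.383]],
  [[0.1507, -0.065, 0.08], [0, 0, 0.383]],
  [[0.1507, -0.065, 0.08], [0, 0, 0.383]],
  [[0.1507, -0.065, 0.08], [0, 0, 0.383]],
  [[0.1507, -0.065, 0.08], [0, 0, 0.383]],
])

```text
clock: 35.7
tcp_pos: [0.438, -0.3269, 0.1219]
orientation: [[-0.707, 0.707, 0.001], [0.707, 0.707, -0.002], [-0.002, -0.0, -1.0]]
force: [0.2, -0.6, -0.6]
opening: 0.0852
```

```bash
python3 - <<'E'
from h import *
go(.437,-.3265,.010,135)
p,d=cap('side','side11'); cv2.imwrite('pics/v11.png',cv2.resize(p[200:330,110:250],(560,520),interpolation=cv2.INTER_CUBIC))
E
```

```text
shift mm [  1.2  -0.4 111.9] turn rad [-0.     0.002 -0.   ] | now [ 0.438  -0.3269  0.1219] yaw 135.0 j6 -93.4 F [ 0.2 -0.6 -0.6] T [-0.01 -0.02  0.01] open 0.0852 t 35.7
```

View pics/v11.png

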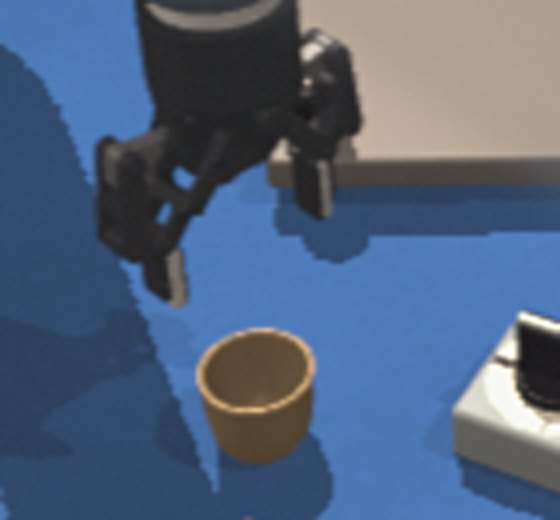

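carry_out([
  [[0.001, 0, 0.025], [0, 0, 0]],
  [[0.001, 0, 0.05], [0, 0, 0]],
  [[0.001, 0, 0.075], [0, 0, 0]],
  [[0.001, 0, 0.095], [0, 0, 0]],
  [[0.001, 0, 0.108], [0, 0, 0]],
  [[0.001, 0, 0.111], [0, 0, 0]],
  [[0.001, 0, 0.111], [0, 0, 0]],
])

```text
clock: 36.45
tcp_pos: [0.4367, -0.3257, 0.01]
orientation: [[-0.707, 0.707, 0.0], [0.707, 0.707, -0.0], [-0.0, -0.0, -1.0]]
force: [0.1, 0.1, -0.8]
opening: 0.0856
```

carry_out([
  [[0, 0, 0], [0, 0, 0]],
  [[0, 0, 0], [0, 0, 0]],
  [[0, 0, 0], [0, 0, 0]],
  [[0, 0, 0], [0, 0, 0]],
  [[0, 0, 0], [0, 0, 0]],
  [[0, 0, 0], [0, 0, 0]],
  [[0, 0, 0], [0, 0, 0]],
], hand=1)

```text
clock: 37.15
tcp_pos: [0.4371, -0.3263, 0.0115]
orientation: [[-0.707, 0.707, 0.002], [0.707, 0.707, -0.002], [-0.003, -0.0, -1.0]]
force: [-0.4, 0.8, 5.8]
opening: 0.061
```

```bash
python3 - <<'E'
from h import *
go(.437,-.3265,.14,135)
p,d=cap('side','side12'); cv2.imwrite('pics/v12.png',cv2.resize(p[200:330,110:250],(560,520),interpolation=cv2.INTER_CUBIC))
E
```

```text
shift mm [  -0.4   -0.3 -128.5] turn rad [-0.     0.003 -0.   ] | now [ 0.4371 -0.3263  0.0115] yaw 135.0 j6 -93.4 F [-0.4  0.8  5.8] T [ 0.18  0.2  -0.01] open 0.061 t 37.15
```

View pics/v12.png

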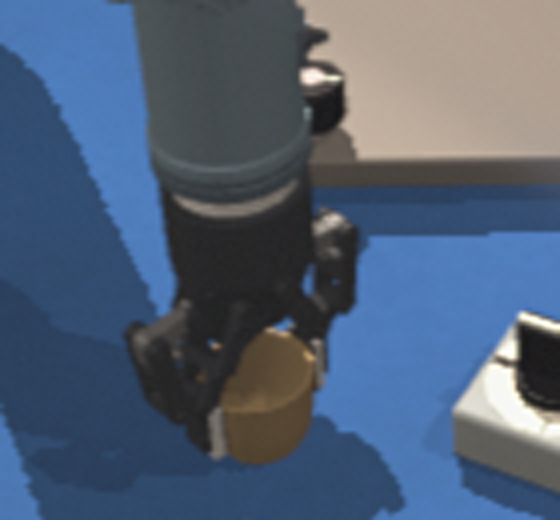

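carry_out([
  [[0, 0, -0.01], [0, 0, 0]],
  [[0, 0, -0.035], [0, 0, 0]],
  [[0, 0, -0.07], [0, 0, 0]],
  [[0, 0, -0.105], [0, 0, 0]],
  [[0, 0, -0.13], [0, 0, 0]],
  [[0, 0, -0.14], [0, 0, 0]],
  [[0, 0, -0.14], [0, 0, 0]],
])

```text
clock: 37.9
tcp_pos: [0.437, -0.3261, 0.1515]
orientation: [[-0.707, 0.707, 0.002], [0.707, 0.707, -0.003], [-0.004, -0.0, -1.0]]
force: [0.2, -0.7, -2.7]
opening: 0.061
```

```bash
python3 - <<'E'
from h import *
go(.60,-.05,.15,135)
E
```

```text
shift mm [ 80.1 310.5   1.1] turn rad [-0.     0.004 -0.   ] | now [ 0.437  -0.3261  0.1515] yaw 135.0 j6 -93.4 F [ 0.2 -0.7 -2.7] T [ 0.01  0.03 -0.02] open 0.061 t 37.9
```

carry_out([
  [[0.005, 0.02, 0], [0, 0, 0]],
  [[0.013, 0.05, 0], [0, 0, 0]],
  [[0.023, 0.09, 0], [0, 0, 0]],
  [[0.033, 0.13, 0], [0, 0, 0]],
  [[0.044, 0.17, 0], [0, 0, 0]],
  [[0.054, 0.21, 0], [0, 0, 0]],
  [[0.064, 0.25, 0], [0, 0, 0]],
  [[0.073, 0.285, 0], [0, 0, 0]],
  [[0.078, 0.303, 0], [0, 0, 0]],
  [[0.08, 0.3105, 0], [0, 0, 0]],
  [[0.08, 0.3105, 0], [0, 0, 0]],
  [[0.08, 0.3105, 0], [0, 0, 0]],
])

```text
clock: 39.1
tcp_pos: [0.5986, -0.0502, 0.1487]
orientation: [[-0.707, 0.708, -0.002], [0.708, 0.707, -0.0], [0.001, -0.002, -1.0]]
force: [0.3, -0.0, -2.2]
opening: 0.0608
```

```bash
python3 - <<'E'
from h import *
go(.60,-.05,.052,135)
E
```

```text
shift mm [-1.   1.3 96.7] turn rad [-0.002 -0.001 -0.001] | now [ 0.5986 -0.0502  0.1487] yaw 135.0 j6 -60.3 F [ 0.3 -0.  -2.2] T [ 0.06 -0.03 -0.02] open 0.0608 t 39.1
```

carry_out([
  [[0, 0, 0.02], [0, 0, 0]],
  [[0, 0, 0.045], [0, 0, 0]],
  [[0, 0, 0.07], [0, 0, 0]],
  [[0, 0, 0.085], [0, 0, 0]],
  [[0, 0, 0.092], [0, 0, 0]],
  [[0, 0, 0.095], [0, 0, 0]],
  [[0, 0, 0.097], [0, 0, 0]],
  [[0, 0, 0.098], [0, 0, 0]],
  [[0, 0, 0.098], [0, 0, 0]],
])

```text
clock: 40.0
tcp_pos: [0.5999, -0.0496, 0.0524]
orientation: [[-0.707, 0.707, 0.001], [0.707, 0.707, -0.0], [-0.001, 0.001, -1.0]]
force: [0.4, 0.6, -2.3]
opening: 0.0612
```

```bash
python3 - <<'E'
from h import *
go(.60,-.05,.052,135)
p,d=cap('side','side13'); cv2.imwrite('pics/v13.png',cv2.resize(p[130:270,150:290],(560,560),interpolation=cv2.INTER_CUBIC))
E
```

```text
shift mm [-0.3 -0.2  0.4] turn rad [ 0.001  0.001 -0.   ] | now [ 0.5999 -0.0496  0.0524] yaw 135.0 j6 -60.3 F [ 0.4  0.6 -2.3] T [0.03 0.02 0.03] open 0.0612 t 40.0
```

View pics/v13.png

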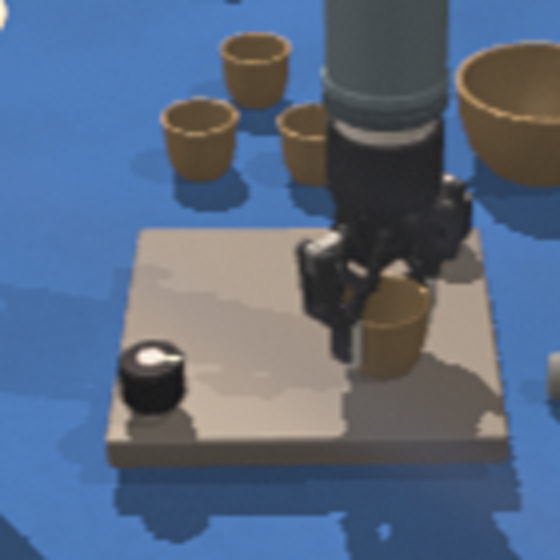

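Weight is still on the arm; lower in small steps until contact.

carry_out([
  [[0, 0, 0.0007], [0, 0, 0]],
  [[0, 0, 0.0014], [0, 0, 0]],
  [[0, 0, 0.0014], [0, 0, 0]],
])

```text
clock: 40.35
tcp_pos: [0.5998, -0.0494, 0.0511]
orientation: [[-0.707, 0.707, 0.001], [0.707, 0.707, -0.0], [-0.001, 0.001, -1.0]]
force: [-1.4, 0.4, 4.2]
opening: 0.0613
```

carry_out([
  [[0, 0, 0.0007], [0, 0, 0]],
  [[0, 0, 0.0012], [0, 0, 0]],
  [[0, 0, 0.0012], [0, 0, 0]],
])

```text
clock: 40.65
tcp_pos: [0.5999, -0.0494, 0.051]
orientation: [[-0.707, 0.707, 0.002], [0.707, 0.707, -0.001], [-0.002, 0.001, -1.0]]
force: [-3.9, 1.9, 11.1]
opening: 0.061
```

carry_out([
  [[0, 0, -0.001], [0, 0, 0]],
  [[0, 0, -0.001], [0, 0, 0]],
  [[0, 0, -0.001], [0, 0, 0]],
  [[0, 0, -0.001], [0, 0, 0]],
  [[0, 0, -0.001], [0, 0, 0]],
  [[0, 0, -0.02], [0, 0, 0]],
  [[0, 0, -0.05], [0, 0, 0]],
  [[0, 0, -0.08], [0, 0, 0]],
  [[0, 0, -0.12], [0, 0, 0]],
  [[0, 0, -0.15], [0, 0, 0]],
  [[0, 0, -0.15], [0, 0, 0]],
  [[0, 0, -0.15], [0, 0, 0]],
], hand=-1)

```text
clock: 41.85
tcp_pos: [0.5997, -0.0495, 0.1996]
orientation: [[-0.707, 0.707, 0.001], [0.707, 0.707, -0.0], [-0.001, 0.001, -1.0]]
force: [-0.0, 0.8, 0.5]
opening: 0.0854
```

```bash
python3 - <<'E'
from h import *
p,d=cap('side','side14');bowls('side',d,p); q,d2=cap('top','top14');bowls('top',d2,q); cv2.imwrite('pics/v14.png',np.hstack([cv2.resize(p[100:270,150:290],(420,510),interpolation=cv2.INTER_CUBIC),cv2.resize(q[140:280,120:320],(360,510)[:1]+(252,)) if 0 else cv2.resize(q[140:280,120:300],(380,510))]))
go(.552,.273,.12,60)
E
```

```text
side px [282. 352.] area 1094.0 size 57 [ 0.6598 -0.4772  0.    ] hue 21.0
side px [178. 355.] area 1639.5 size 65 [ 0.4639 -0.4604  0.    ] hue 21.0
side px [245. 218.] area 109.0 size 21 [ 0.5992 -0.0647  0.    ] hue 16.0
side px [226. 167.] area 107.0 size 14 [0.5468 0.2611 0.    ] hue 16.0
side px [284. 157.] area 1003.5 size 39 [0.743  0.3835 0.    ] hue 17.0
side px [207. 156.] area 456.5 size 31 [0.4748 0.4075 0.    ] hue 17.0
top px [177. 234.] area 120.5 size 16.1 [0.4583 0.2796 0.048 ] hue 13.0
top px [384. 235.] area 578.5 size 32.3 [ 0.4594 -0.4585  0.048 ] hue 21.0
top px [141. 223.] area 123.5 size 16.2 [0.4973 0.4123 0.048 ] hue 13.0
top px [180. 209.] area 146.0 size 15.6 [0.5532 0.2718 0.048 ] hue 13.0
top px [268. 197.] area 132.5 size 15.9 [ 0.5947 -0.0465  0.048 ] hue 15.0
top px [383. 182.] area 454.5 size 30.2 [ 0.6532 -0.465   0.048 ] hue 21.0
top px [175. 157.] area 953.5 size 38.8 [0.7425 0.3029 0.048 ] hue 15.0
shift mm [260.7 194.9  77.9] turn rad [-3.000e-03 -1.000e-03  1.309e+00] | now [ 0.5986 -0.0492  0.1976] yaw 135.0 j6 -60.3 F [-0.1 -0.6 -0. ] T [ 0.05 -0.01  0.  ] open 0.0852 t 41.95
```

View pics/v14.png

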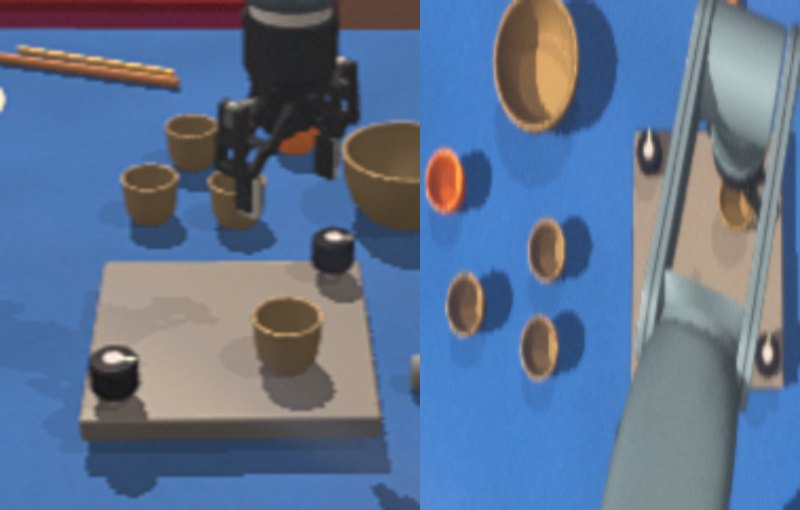

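```bash
python3 - <<'E'
from h import *
go(.553,.272,.13,45)
E
```

```text
shift mm [259.3 194.9  67.9] turn rad [-3.00e-03 -1.00e-03  1.57e+00] | now [ 0.5986 -0.0492  0.1976] yaw 135.0 j6 -60.3 F [-0.1 -0.6 -0. ] T [ 0.05 -0.01  0.  ] open 0.0852 t 41.95
```

carry_out([
  [[0.015, 0.012, 0], [0, 0, 0.14]],
  [[0.04, 0.03, 0], [0, 0, 0.28]],
  [[0.068, 0.051, 0], [0, 0, 0.42]],
  [[0.096, 0.072, 0], [0, 0, 0.56]],
  [[0.124, 0.093, 0], [0, 0, 0.7]],
  [[0.152, 0.114, 0], [0, 0, 0.84]],
  [[0.18, 0.135, 0], [0, 0, 0.98]],
  [[0.205, 0.154, 0], [0, 0, 1.12]],
  [[0.23, 0.173, 0.01], [0, 0, 1.26]],
  [[0.25, 0.188, 0.02], [0, 0, 1.4]],
  [[0.2593, 0.195, 0.03], [0, 0, 1.5]],
  [[0.2593, 0.195, 0.04], [0, 0, 1.57]],
])

```text
clock: 43.15
tcp_pos: [0.5524, 0.2736, 0.1565]
orientation: [[0.708, 0.706, -0.004], [0.706, -0.708, -0.0], [-0.003, -0.002, -1.0]]
force: [0.3, 0.2, -0.2]
opening: 0.0854
```

carry_out([
  [[0, 0, 0.015], [0, 0, 0]],
  [[0, 0, 0.025], [0, 0, 0]],
  [[0, 0, 0.025], [0, 0, 0]],
  [[0, 0, 0.025], [0, 0, 0]],
])

```text
clock: 43.55
tcp_pos: [0.5539, 0.2716, 0.1334]
orientation: [[0.707, 0.707, -0.001], [0.707, -0.707, -0.0], [-0.001, -0.001, -1.0]]
force: [0.7, 0.0, -0.5]
opening: 0.0854
```

```bash
python3 - <<'E'
from h import *
go(.553,.272,.01,45)
p,d=cap('side','side15'); q,d2=cap('top','top15');bowls('top',d2,q); cv2.imwrite('pics/v15.png',np.hstack([cv2.resize(p[60:230,150:290],(420,510),interpolation=cv2.INTER_CUBIC),cv2.resize(q[140:280,120:300],(380,510))]))
E
```

```text
shift mm [-1.000e-01 -8.000e-01  1.234e+02] turn rad [-0.001  0.001  0.   ] | now [0.5539 0.2716 0.1334] yaw 45.0 j6 60.8 F [ 0.7  0.  -0.5] T [-0.03 -0.01  0.05] open 0.0854 t 43.55
top px [144. 223.] area 118.5 size 16.5 [0.4985 0.4029 0.048 ] hue 15.0
top px [183. 208.] area 113.0 size 16.4 [0.5538 0.2644 0.048 ] hue 15.0
top px [270. 195.] area 189.5 size 16.6 [ 0.6028 -0.0513  0.048 ] hue 14.0
top px [175. 157.] area 819.5 size 38.7 [0.7454 0.2983 0.048 ] hue 15.0
```

View pics/v15.png

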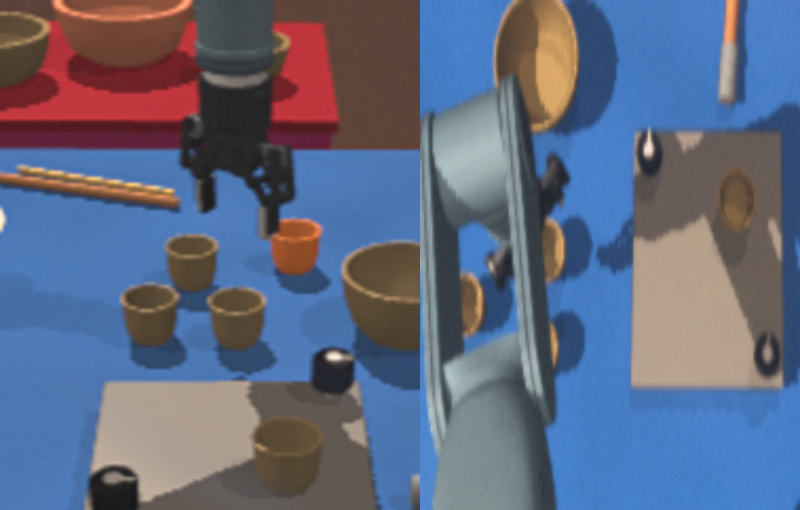

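carry_out([
  [[0, 0, 0.025], [0, 0, 0]],
  [[0, 0, 0.055], [0, 0, 0]],
  [[0, 0, 0.085], [0, 0, 0]],
  [[0, 0, 0.108], [0, 0, 0]],
  [[0, 0, 0.12], [0, 0, 0]],
  [[0, 0, 0.123], [0, 0, 0]],
  [[0, 0, 0.123], [0, 0, 0]],
])

```text
clock: 44.35
tcp_pos: [0.5547, 0.2719, 0.0117]
orientation: [[0.707, 0.707, 0.001], [0.707, -0.707, 0.0], [0.001, 0.0, -1.0]]
force: [-0.9, -0.0, 0.3]
opening: 0.0854
```

carry_out([
  [[0, 0, 0], [0, 0, 0]],
  [[0, 0, 0], [0, 0, 0]],
  [[0, 0, 0], [0, 0, 0]],
  [[0, 0, 0], [0, 0, 0]],
  [[0, 0, 0], [0, 0, 0]],
  [[0, 0, 0], [0, 0, 0]],
  [[0, 0, 0], [0, 0, 0]],
], hand=1)

```text
clock: 45.05
tcp_pos: [0.555, 0.2724, 0.0134]
orientation: [[0.707, 0.708, 0.003], [0.708, -0.707, 0.001], [0.003, 0.001, -1.0]]
force: [-2.2, 0.3, 7.4]
opening: 0.0623
```

carry_out([
  [[0, 0, -0.01], [0, 0, 0]],
  [[0, 0, -0.035], [0, 0, 0]],
  [[0, 0, -0.07], [0, 0, 0]],
  [[0, 0, -0.105], [0, 0, 0]],
  [[0, 0, -0.13], [0, 0, 0]],
  [[0, 0, -0.14], [0, 0, 0]],
  [[0, 0, -0.14], [0, 0, 0]],
  [[0, 0, -0.14], [0, 0, 0]],
])

```text
clock: 45.85
tcp_pos: [0.5533, 0.2715, 0.1499]
orientation: [[0.707, 0.707, -0.002], [0.707, -0.707, -0.001], [-0.002, -0.001, -1.0]]
force: [0.3, 0.6, -3.5]
opening: 0.0623
```

```bash
python3 - <<'E'
from h import *
go(.60,.05,.15,45)
E
```

```text
shift mm [-1.236e+02  1.896e+02 -1.000e-01] turn rad [-0.001  0.002  0.   ] | now [0.5533 0.2715 0.1499] yaw 45.0 j6 60.8 F [ 0.3  0.6 -3.5] T [ 0.05  0.04 -0.03] open 0.0623 t 45.85
```

carry_out([
  [[-0.01, 0.015, 0], [0, 0, 0]],
  [[-0.025, 0.04, 0], [0, 0, 0]],
  [[-0.045, 0.07, 0], [0, 0, 0]],
  [[-0.067, 0.102, 0], [0, 0, 0]],
  [[-0.088, 0.135, 0], [0, 0, 0]],
  [[-0.105, 0.161, 0], [0, 0, 0]],
  [[-0.118, 0.181, 0], [0, 0, 0]],
  [[-0.1236, 0.1896, 0], [0, 0, 0]],
  [[-0.1236, 0.1896, 0], [0, 0, 0]],
  [[-0.1236, 0.1896, 0], [0, 0, 0]],
  [[-0.1236, 0.1896, 0], [0, 0, 0]],
])

```text
clock: 46.95
tcp_pos: [0.6004, 0.0516, 0.1507]
orientation: [[0.706, 0.708, -0.001], [0.708, -0.706, 0.001], [-0.0, -0.001, -1.0]]
force: [0.3, -0.2, -3.0]
opening: 0.0624
```

```bash
python3 - <<'E'
from h import *
go(.60,.05,.055,45)
E
```

```text
shift mm [-1.4  1.  95.7] turn rad [-0.001  0.     0.002] | now [0.6004 0.0516 0.1507] yaw 45.1 j6 39.2 F [ 0.3 -0.2 -3. ] T [ 0.02  0.05 -0.03] open 0.0624 t 46.95
```

carry_out([
  [[-0.0014, 0.001, 0.02], [0, 0, 0]],
  [[-0.0014, 0.001, 0.045], [0, 0, 0]],
  [[-0.0014, 0.001, 0.07], [0, 0, 0]],
  [[-0.0014, 0.001, 0.085], [0, 0, 0]],
  [[-0.0014, 0.001, 0.092], [0, 0, 0]],
  [[-0.0014, 0.001, 0.095], [0, 0, 0]],
  [[-0.0014, 0.001, 0.0965], [0, 0, 0]],
  [[-0.0014, 0.001, 0.0965], [0, 0, 0]],
])

```text
clock: 47.75
tcp_pos: [0.6012, 0.0489, 0.0554]
orientation: [[0.707, 0.708, 0.001], [0.708, -0.707, -0.0], [0.001, 0.001, -1.0]]
force: [0.7, 1.3, -2.7]
opening: 0.0624
```

carry_out([
  [[0, 0, 0.0006], [0, 0, 0]],
  [[0, 0, 0.0012], [0, 0, 0]],
  [[0, 0, 0.0012], [0, 0, 0]],
])

```text
clock: 48.05
tcp_pos: [0.6008, 0.0486, 0.0537]
orientation: [[0.707, 0.707, 0.001], [0.707, -0.707, -0.0], [0.0, 0.0, -1.0]]
force: [0.3, -0.9, -3.7]
opening: 0.0619
```

carry_out([
  [[0, 0, 0.0005], [0, 0, 0]],
  [[0, 0, 0.001], [0, 0, 0]],
  [[0, 0, 0.0015], [0, 0, 0]],
  [[0, 0, 0.0015], [0, 0, 0]],
])

```text
clock: 48.45
tcp_pos: [0.6008, 0.0486, 0.053]
orientation: [[0.707, 0.707, 0.001], [0.707, -0.707, -0.0], [0.0, 0.001, -1.0]]
force: [-3.5, 0.2, 6.3]
opening: 0.0624
```

carry_out([
  [[0, 0, -0.0005], [0, 0, 0]],
  [[0, 0, -0.0005], [0, 0, 0]],
  [[0, 0, -0.0005], [0, 0, 0]],
  [[0, 0, -0.0005], [0, 0, 0]],
  [[0, 0, -0.0005], [0, 0, 0]],
  [[0, 0, -0.02], [0, 0, 0]],
  [[0, 0, -0.05], [0, 0, 0]],
  [[0, 0, -0.08], [0, 0, 0]],
  [[0, 0, -0.12], [0, 0, 0]],
  [[0, 0, -0.15], [0, 0, 0]],
  [[0, 0, -0.15], [0, 0, 0]],
  [[0, 0, -0.15], [0, 0, 0]],
], hand=-1)

```text
clock: 49.65
tcp_pos: [0.6008, 0.0487, 0.2025]
orientation: [[0.707, 0.707, 0.002], [0.707, -0.707, -0.0], [0.001, 0.001, -1.0]]
force: [0.1, -0.0, -0.0]
opening: 0.0855
```

```bash
python3 - <<'E'
from h import *
p,d=cap('side','side16');bowls('side',d,p); q,d2=cap('top','top16');bowls('top',d2,q); cv2.imwrite('pics/v16.png',np.hstack([cv2.resize(p[100:270,150:290],(420,510),interpolation=cv2.INTER_CUBIC),cv2.resize(q[140:280,120:300],(380,510))]))
go(.458,.279,.13,135)
E
```

```text
side px [281. 354.] area 412.0 size 33 [ 0.654  -0.4967  0.    ] hue 21.0
side px [179. 352.] area 1042.0 size 63 [ 0.4618 -0.4604  0.    ] hue 21.0
side px [245. 218.] area 107.0 size 21 [ 0.5992 -0.0647  0.    ] hue 16.0
side px [284. 157.] area 1001.0 size 39 [0.743  0.3835 0.    ] hue 17.0
side px [206. 156.] area 448.0 size 31 [0.4748 0.4075 0.    ] hue 17.0
side px [247. 141.] area 179.5 size 14 [0.6219 0.4595 0.    ] hue 10.0
top px [177. 235.] area 137.0 size 15.5 [0.4566 0.2809 0.048 ] hue 14.0
top px [384. 233.] area 423.5 size 30.6 [ 0.4586 -0.4567  0.048 ] hue 21.0
top px [143. 222.] area 113.5 size 16.4 [0.4999 0.4067 0.048 ] hue 12.0
top px [270. 194.] area 205.0 size 17.5 [ 0.6041 -0.0502  0.048 ] hue 15.0
top px [175. 157.] area 957.5 size 39.3 [0.7418 0.3027 0.048 ] hue 15.0
shift mm [  62.8 -262.8   70.8] turn rad [-0.003 -0.    -1.57 ] | now [0.5997 0.0488 0.2004] yaw 45.0 j6 39.0 F [ 1.  -0.  -0.1] T [ 0.02  0.01 -0.04] open 0.0852 t 49.75
```

View pics/v16.png

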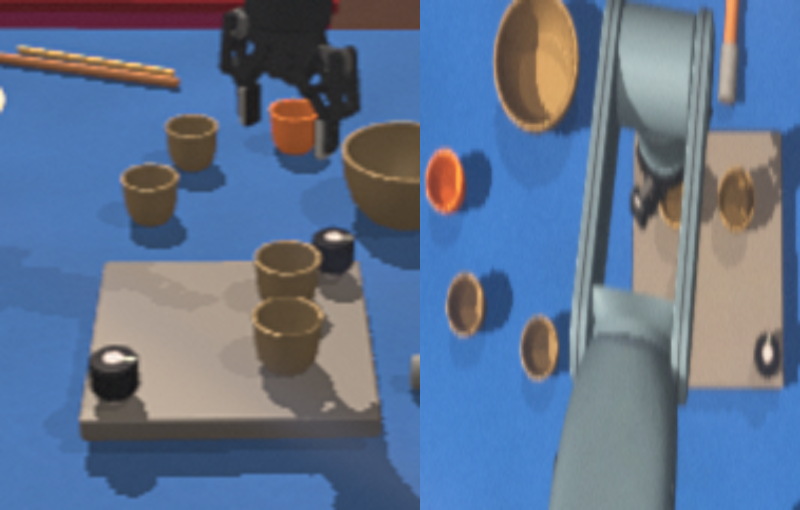

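carry_out([
  [[0.004, -0.015, 0], [0, 0, -0.14]],
  [[0.01, -0.04, 0], [0, 0, -0.28]],
  [[0.017, -0.07, 0], [0, 0, -0.42]],
  [[0.024, -0.1, 0], [0, 0, -0.56]],
  [[0.031, -0.13, 0], [0, 0, -0.7]],
  [[0.038, -0.16, 0], [0, 0, -0.84]],
  [[0.045, -0.19, 0], [0, 0, -0.98]],
  [[0.051, -0.215, 0], [0, 0, -1.12]],
  [[0.057, -0.24, 0.01], [0, 0, -1.26]],
  [[0.0625, -0.264, 0.02], [0, 0, -1.4]],
  [[0.0625, -0.264, 0.03], [0, 0, -1.5]],
  [[0.0625, -0.264, 0.04], [0, 0, -1.57]],
])

```text
clock: 50.95
tcp_pos: [0.4563, 0.2799, 0.1598]
orientation: [[-0.711, 0.703, -0.003], [0.703, 0.711, -0.001], [0.001, -0.003, -1.0]]
force: [0.4, -0.1, 1.0]
opening: 0.0855
```

carry_out([
  [[0, 0, 0.015], [0, 0, 0]],
  [[0, 0, 0.03], [0, 0, 0]],
  [[0, 0, 0.03], [0, 0, 0]],
  [[0, 0, 0.03], [0, 0, 0]],
])

```text
clock: 51.35
tcp_pos: [0.4573, 0.2792, 0.1308]
orientation: [[-0.707, 0.707, -0.003], [0.707, 0.707, -0.001], [0.001, -0.003, -1.0]]
force: [-0.1, -0.1, -0.2]
opening: 0.0855
```

```bash
python3 - <<'E'
from h import *
go(.457,.280,.01,135)
p,d=cap('side','side17'); bowls('side',d,p);q,d2=cap('top','top17');bowls('top',d2,q); cv2.imwrite('pics/v17.png',np.hstack([cv2.resize(p[60:230,150:290],(420,510),interpolation=cv2.INTER_CUBIC),cv2.resize(q[140:280,120:300],(380,510))]))
E
```

```text
shift mm [  0.6   0.7 120.8] turn rad [-0.003 -0.001 -0.   ] | now [0.4573 0.2792 0.1308] yaw 135.0 j6 -25.5 F [-0.1 -0.1 -0.2] T [0.01 0.03 0.05] open 0.0855 t 51.35
side px [283. 352.] area 406.0 size 34 [ 0.6553 -0.4931  0.    ] hue 21.0
side px [187. 354.] area 668.5 size 47 [ 0.4777 -0.482   0.    ] hue 21.0
side px [246. 218.] area 105.0 size 22 [ 0.6008 -0.0558  0.    ] hue 16.0
side px [284. 157.] area 1006.5 size 39 [0.743  0.3834 0.    ] hue 17.0
side px [207. 156.] area 449.5 size 31 [0.4748 0.4075 0.    ] hue 17.0
side px [248. 141.] area 189.0 size 16 [0.6252 0.4507 0.    ] hue 10.0
top px [390. 232.] area 120.0 size 22.7 [ 0.4656 -0.4791  0.048 ] hue 27.0
top px [270. 193.] area 202.5 size 17.9 [ 0.6056 -0.0507  0.048 ] hue 15.0
top px [242. 193.] area 220.5 size 19.2 [0.6084 0.0501 0.048 ] hue 15.0
top px [175. 157.] area 960.0 size 39.2 [0.742  0.3034 0.048 ] hue 15.0
```

View pics/v17.png

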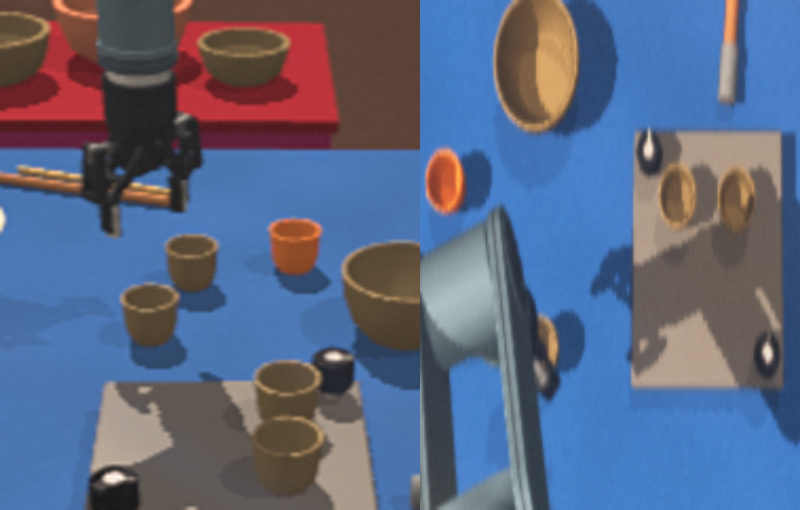

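```bash
python3 - <<'E'
from h import *
print(ray('side',199.7,158.5,.052),ray('side',(166+218)/6+150-.5,(236+262)/6+60-.5,.052))
E
```

```text
[0.45750407 0.28969345 0.052     ] [0.49930812 0.41071481 0.052     ]
```

carry_out([
  [[0, 0.0005, 0.025], [0, 0, 0]],
  [[0, 0.0005, 0.055], [0, 0, 0]],
  [[0, 0.0005, 0.085], [0, 0, 0]],
  [[0, 0.0005, 0.106], [0, 0, 0]],
  [[0, 0.0005, 0.118], [0, 0, 0]],
  [[0, 0.0005, 0.121], [0, 0, 0]],
  [[0, 0.0005, 0.121], [0, 0, 0]],
])

```text
clock: 52.15
tcp_pos: [0.4589, 0.28, 0.0114]
orientation: [[-0.707, 0.707, 0.001], [0.707, 0.707, 0.0], [-0.0, 0.001, -1.0]]
force: [-0.4, -0.6, -0.0]
opening: 0.0853
```

carry_out([
  [[0, 0, 0], [0, 0, 0]],
  [[0, 0, 0], [0, 0, 0]],
  [[0, 0, 0], [0, 0, 0]],
  [[0, 0, 0], [0, 0, 0]],
  [[0, 0, 0], [0, 0, 0]],
  [[0, 0, 0], [0, 0, 0]],
  [[0, 0, 0], [0, 0, 0]],
], hand=1)

```text
clock: 52.85
tcp_pos: [0.4596, 0.2803, 0.0129]
orientation: [[-0.707, 0.707, 0.003], [0.707, 0.707, 0.001], [-0.001, 0.003, -1.0]]
force: [-0.1, -0.2, 7.5]
opening: 0.0614
```

carry_out([
  [[0, 0, -0.01], [0, 0, 0]],
  [[0, 0, -0.035], [0, 0, 0]],
  [[0, 0, -0.07], [0, 0, 0]],
  [[0, 0, -0.105], [0, 0, 0]],
  [[0, 0, -0.13], [0, 0, 0]],
  [[0, 0, -0.14], [0, 0, 0]],
  [[0, 0, -0.14], [0, 0, 0]],
  [[0, 0, -0.14], [0, 0, 0]],
])

```text
clock: 53.65
tcp_pos: [0.4575, 0.2795, 0.1498]
orientation: [[-0.707, 0.707, -0.002], [0.707, 0.707, -0.001], [0.001, -0.002, -1.0]]
force: [-0.1, -0.1, -3.6]
opening: 0.0611
```

```bash
python3 - <<'E'
from h import *
go(.50,.05,.15,135)
E
```

```text
shift mm [-1.924e+02 -1.322e+02 -1.000e-01] turn rad [-0.002 -0.001 -0.   ] | now [0.4575 0.2795 0.1498] yaw 135.0 j6 -25.5 F [-0.1 -0.1 -3.6] T [-0.05 -0.05  0.06] open 0.0611 t 53.65
```

carry_out([
  [[-0.015, -0.01, 0], [0, 0, 0]],
  [[-0.04, -0.028, 0], [0, 0, 0]],
  [[-0.07, -0.048, 0], [0, 0, 0]],
  [[-0.103, -0.071, 0], [0, 0, 0]],
  [[-0.135, -0.093, 0], [0, 0, 0]],
  [[-0.163, -0.112, 0], [0, 0, 0]],
  [[-0.182, -0.125, 0], [0, 0, 0]],
  [[-0.1924, -0.1322, 0], [0, 0, 0]],
  [[-0.1924, -0.1322, 0], [0, 0, 0]],
  [[-0.1924, -0.1322, 0], [0, 0, 0]],
  [[-0.1924, -0.1322, 0], [0, 0, 0]],
])

```text
clock: 54.75
tcp_pos: [0.5003, 0.0515, 0.1505]
orientation: [[-0.708, 0.707, -0.001], [0.707, 0.708, 0.001], [0.001, -0.0, -1.0]]
force: [-0.3, -0.4, -3.3]
opening: 0.0611
```

```bash
python3 - <<'E'
from h import *
go(.50,.05,.054,135)
E
```

```text
shift mm [-1.  -1.3 96.5] turn rad [-0.    -0.001  0.001] | now [0.5003 0.0515 0.1505] yaw 135.0 j6 -51.9 F [-0.3 -0.4 -3.3] T [-0.03 -0.01  0.01] open 0.0611 t 54.75
```

carry_out([
  [[-0.001, -0.001, 0.02], [0, 0, 0]],
  [[-0.001, -0.001, 0.045], [0, 0, 0]],
  [[-0.001, -0.001, 0.07], [0, 0, 0]],
  [[-0.001, -0.001, 0.085], [0, 0, 0]],
  [[-0.001, -0.001, 0.092], [0, 0, 0]],
  [[-0.001, -0.001, 0.095], [0, 0, 0]],
  [[-0.001, -0.001, 0.097], [0, 0, 0]],
  [[-0.001, -0.001, 0.097], [0, 0, 0]],
])

```text
clock: 55.55
tcp_pos: [0.5014, 0.0491, 0.0545]
orientation: [[-0.707, 0.707, 0.001], [0.707, 0.707, -0.0], [-0.001, 0.001, -1.0]]
force: [-0.6, 0.2, -3.0]
opening: 0.0612
```

carry_out([
  [[0, 0, 0.0005], [0, 0, 0]],
  [[0, 0, 0.001], [0, 0, 0]],
  [[0, 0, 0.0015], [0, 0, 0]],
  [[0, 0, 0.0015], [0, 0, 0]],
])

```text
clock: 55.95
tcp_pos: [0.501, 0.0488, 0.0526]
orientation: [[-0.707, 0.707, 0.001], [0.707, 0.707, -0.0], [-0.0, 0.0, -1.0]]
force: [0.5, 0.2, -2.3]
opening: 0.0613
```

carry_out([
  [[0, 0, 0.0005], [0, 0, 0]],
  [[0, 0, 0.001], [0, 0, 0]],
  [[0, 0, 0.0014], [0, 0, 0]],
  [[0, 0, 0.0014], [0, 0, 0]],
])

```text
clock: 56.35
tcp_pos: [0.5013, 0.0487, 0.0524]
orientation: [[-0.707, 0.707, 0.001], [0.707, 0.707, -0.0], [-0.001, 0.001, -1.0]]
force: [-2.2, -0.3, 10.6]
opening: 0.0611
```

carry_out([
  [[0, 0, -0.001], [0, 0, 0]],
  [[0, 0, -0.001], [0, 0, 0]],
  [[0, 0, -0.001], [0, 0, 0]],
  [[0, 0, -0.001], [0, 0, 0]],
  [[0, 0, -0.001], [0, 0, 0]],
  [[0, 0, -0.02], [0, 0, 0]],
  [[0, 0, -0.05], [0, 0, 0]],
  [[0, 0, -0.08], [0, 0, 0]],
  [[0, 0, -0.12], [0, 0, 0]],
  [[0, 0, -0.15], [0, 0, 0]],
  [[0, 0, -0.15], [0, 0, 0]],
  [[0, 0, -0.15], [0, 0, 0]],
], hand=-1)

```text
clock: 57.55
tcp_pos: [0.5011, 0.0489, 0.2014]
orientation: [[-0.707, 0.707, 0.001], [0.707, 0.707, -0.0], [-0.001, 0.001, -1.0]]
force: [-0.6, -0.4, -0.8]
opening: 0.0854
```

```bash
python3 - <<'E'
from h import *
p,d=cap('side','side18'); q,d2=cap('top','top18');bowls('top',d2,q); cv2.imwrite('pics/v18.png',np.hstack([cv2.resize(p[100:270,150:290],(420,510),interpolation=cv2.INTER_CUBIC),cv2.resize(q[140:280,120:300],(380,510))]))
go(.498,.4115,.13,45)
E
```

```text
top px [384. 236.] area 445.5 size 30.6 [ 0.4624 -0.4573  0.048 ] hue 25.0
top px [141. 223.] area 127.0 size 15.8 [0.4975 0.4116 0.048 ] hue 12.0
top px [270. 194.] area 199.0 size 18.0 [ 0.606  -0.0504  0.048 ] hue 15.0
top px [175. 158.] area 968.5 size 39.2 [0.742  0.3026 0.048 ] hue 15.0
shift mm [257.7 255.   69.8] turn rad [-0.003 -0.     1.57 ] | now [0.4999 0.049  0.1997] yaw 135.0 j6 -52.1 F [-0.3  0.4 -0.3] T [-0.01 -0.01  0.01] open 0.0854 t 57.65
```

View pics/v18.png

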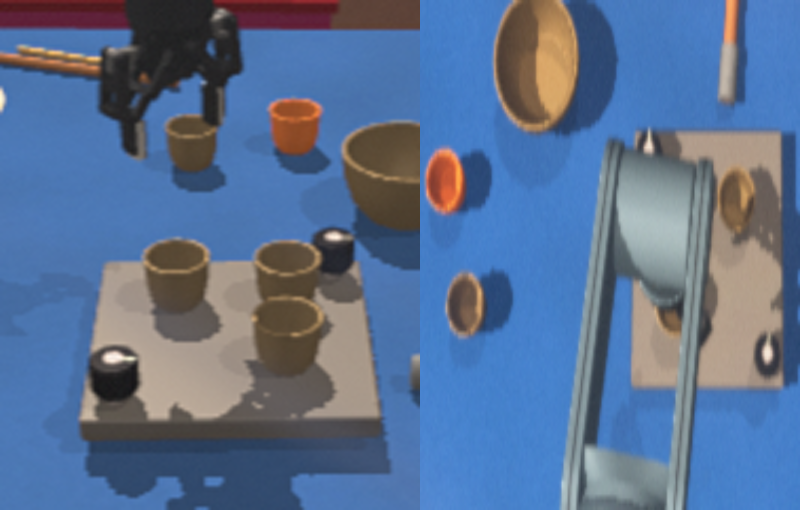

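carry_out([
  [[0.012, 0.012, 0], [0, 0, 0.14]],
  [[0.035, 0.035, 0], [0, 0, 0.28]],
  [[0.06, 0.06, 0], [0, 0, 0.42]],
  [[0.085, 0.085, 0], [0, 0, 0.56]],
  [[0.11, 0.11, 0], [0, 0, 0.7]],
  [[0.135, 0.134, 0], [0, 0, 0.84]],
  [[0.16, 0.158, 0], [0, 0, 0.98]],
  [[0.185, 0.183, 0], [0, 0, 1.12]],
  [[0.21, 0.208, 0.0], [0, 0, 1.26]],
  [[0.232, 0.23, 0.01], [0, 0, 1.4]],
  [[0.25, 0.247, 0.02], [0, 0, 1.5]],
  [[0.2577, 0.255, 0.03], [0, 0, 1.57]],
])

```text
clock: 58.85
tcp_pos: [0.4976, 0.4133, 0.1681]
orientation: [[0.708, 0.706, -0.003], [0.706, -0.708, -0.001], [-0.003, -0.002, -1.0]]
force: [-0.0, -1.0, 0.7]
opening: 0.0855
```

carry_out([
  [[0, 0, 0.015], [0, 0, 0]],
  [[0, 0, 0.03], [0, 0, 0]],
  [[0, 0, 0.04], [0, 0, 0]],
  [[0, 0, 0.04], [0, 0, 0]],
])

```text
clock: 59.25
tcp_pos: [0.4975, 0.4104, 0.1278]
orientation: [[0.707, 0.707, -0.005], [0.707, -0.707, -0.003], [-0.006, -0.002, -1.0]]
force: [1.0, -0.1, -0.3]
opening: 0.0855
```

```bash
python3 - <<'E'
from h import *
go(.498,.4115,.01,45)
p,d=cap('side','side19'); q,d2=cap('top','top19'); cv2.imwrite('pics/v19.png',np.hstack([cv2.resize(p[60:230,150:290],(420,510),interpolation=cv2.INTER_CUBIC),cv2.resize(q[140:280,120:300],(380,510))]))
E
```

```text
shift mm [  1.8  -0.2 117.8] turn rad [-0.002  0.006  0.   ] | now [0.4975 0.4104 0.1278] yaw 45.0 j6 74.6 F [ 1.  -0.1 -0.3] T [0.03 0.04 0.01] open 0.0855 t 59.25
```

View pics/v19.png

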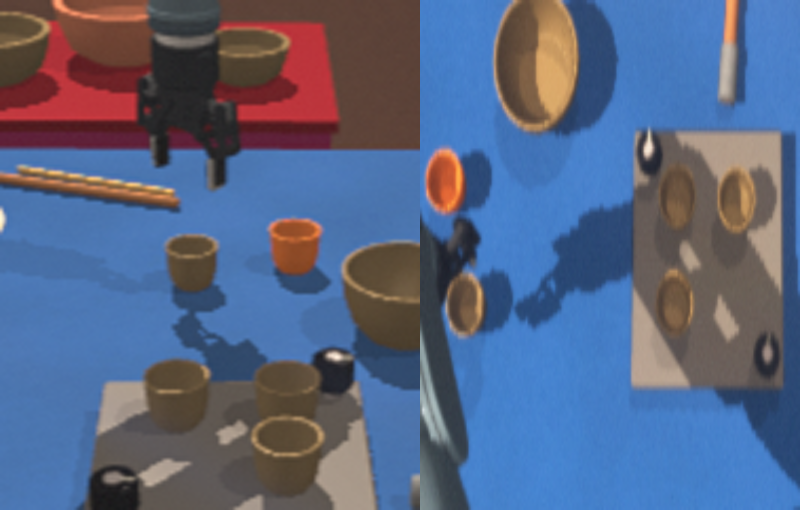

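carry_out([
  [[0.001, 0, 0.025], [0, 0, 0]],
  [[0.001, 0, 0.055], [0, 0, 0]],
  [[0.001, 0, 0.085], [0, 0, 0]],
  [[0.001, 0, 0.106], [0, 0, 0]],
  [[0.001, 0, 0.116], [0, 0, 0]],
  [[0.001, 0, 0.119], [0, 0, 0]],
  [[0.001, 0, 0.119], [0, 0, 0]],
])

```text
clock: 60.05
tcp_pos: [0.5004, 0.4124, 0.0128]
orientation: [[0.707, 0.707, 0.001], [0.707, -0.707, 0.001], [0.001, 0.0, -1.0]]
force: [0.2, -0.2, 0.6]
opening: 0.0853
```

carry_out([
  [[0, 0, 0], [0, 0, 0]],
  [[0, 0, 0], [0, 0, 0]],
  [[0, 0, 0], [0, 0, 0]],
  [[0, 0, 0], [0, 0, 0]],
  [[0, 0, 0], [0, 0, 0]],
  [[0, 0, 0], [0, 0, 0]],
  [[0, 0, 0], [0, 0, 0]],
], hand=1)

```text
clock: 60.75
tcp_pos: [0.501, 0.413, 0.0141]
orientation: [[0.707, 0.707, 0.003], [0.707, -0.707, 0.002], [0.004, 0.001, -1.0]]
force: [-0.3, 0.8, 6.2]
opening: 0.0609
```

carry_out([
  [[0, 0, -0.01], [0, 0, 0]],
  [[0, 0, -0.035], [0, 0, 0]],
  [[0, 0, -0.07], [0, 0, 0]],
  [[0, 0, -0.105], [0, 0, 0]],
  [[0, 0, -0.14], [0, 0, 0]],
  [[0, 0, -0.16], [0, 0, 0]],
  [[0, 0, -0.16], [0, 0, 0]],
  [[0, 0, -0.16], [0, 0, 0]],
])

```text
clock: 61.55
tcp_pos: [0.4994, 0.4119, 0.1717]
orientation: [[0.707, 0.707, -0.0], [0.707, -0.707, -0.0], [-0.0, -0.0, -1.0]]
force: [-0.5, 0.0, -2.1]
opening: 0.061
```

```bash
python3 - <<'E'
from h import *
go(.50,-.05,.17,45)
E
```

```text
shift mm [-326.3  326.9    1.8] turn rad [-0.  0.  0.] | now [0.4994 0.4119 0.1717] yaw 45.0 j6 74.6 F [-0.5  0.  -2.1] T [ 0.01  0.03 -0.01] open 0.061 t 61.55
```

carry_out([
  [[-0.012, 0.012, 0], [0, 0, 0]],
  [[-0.035, 0.035, 0], [0, 0, 0]],
  [[-0.065, 0.065, 0], [0, 0, 0]],
  [[-0.097, 0.097, 0], [0, 0, 0]],
  [[-0.13, 0.13, 0], [0, 0, 0]],
  [[-0.163, 0.163, 0], [0, 0, 0]],
  [[-0.196, 0.196, 0], [0, 0, 0]],
  [[-0.229, 0.229, 0], [0, 0, 0]],
  [[-0.262, 0.262, 0], [0, 0, 0]],
  [[-0.293, 0.293, 0], [0, 0, 0]],
  [[-0.315, 0.315, 0], [0, 0, 0]],
  [[-0.326, 0.327, 0], [0, 0, 0]],
])

```text
clock: 62.75
tcp_pos: [0.4987, -0.0528, 0.1702]
orientation: [[0.709, 0.705, -0.004], [0.705, -0.709, 0.0], [-0.003, -0.003, -1.0]]
force: [0.2, 0.2, -2.6]
opening: 0.0608
```

carry_out([
  [[0, 0, 0.01], [0, 0, 0]],
  [[0, 0, 0.02], [0, 0, 0]],
  [[0, 0, 0.02], [0, 0, 0]],
  [[0, 0, 0.02], [0, 0, 0]],
])

```text
clock: 63.15
tcp_pos: [0.4998, -0.0484, 0.151]
orientation: [[0.706, 0.708, -0.002], [0.708, -0.706, 0.001], [-0.001, -0.002, -1.0]]
force: [0.0, -0.1, -2.5]
opening: 0.0604
```

```bash
python3 - <<'E'
from h import *
go(.50,-.05,.055,45)
E
```

```text
shift mm [-0.9  1.5 96. ] turn rad [-0.002  0.001  0.002] | now [ 0.4998 -0.0484  0.151 ] yaw 45.1 j6 26.6 F [ 0.  -0.1 -2.5] T [-0.04  0.04 -0.  ] open 0.0604 t 63.15
```

carry_out([
  [[-0.001, 0.001, 0.02], [0, 0, 0]],
  [[-0.001, 0.001, 0.045], [0, 0, 0]],
  [[-0.001, 0.001, 0.07], [0, 0, 0]],
  [[-0.001, 0.001, 0.085], [0, 0, 0]],
  [[-0.001, 0.001, 0.092], [0, 0, 0]],
  [[-0.001, 0.001, 0.0955], [0, 0, 0]],
  [[-0.001, 0.001, 0.0965], [0, 0, 0]],
  [[-0.001, 0.001, 0.0965], [0, 0, 0]],
])

```text
clock: 63.95
tcp_pos: [0.5013, -0.051, 0.0562]
orientation: [[0.707, 0.708, 0.001], [0.708, -0.707, -0.0], [0.001, 0.001, -1.0]]
force: [0.4, 0.1, -1.6]
opening: 0.0608
```

carry_out([
  [[0, 0, 0.0005], [0, 0, 0]],
  [[0, 0, 0.001], [0, 0, 0]],
  [[0, 0, 0.0015], [0, 0, 0]],
  [[0, 0, 0.0015], [0, 0, 0]],
])

```text
clock: 64.35
tcp_pos: [0.5008, -0.0511, 0.0541]
orientation: [[0.707, 0.707, 0.0], [0.707, -0.707, -0.0], [0.0, 0.0, -1.0]]
force: [0.3, -0.5, -2.1]
opening: 0.061
```

carry_out([
  [[0, 0, 0.0005], [0, 0, 0]],
  [[0, 0, 0.001], [0, 0, 0]],
  [[0, 0, 0.0014], [0, 0, 0]],
  [[0, 0, 0.0014], [0, 0, 0]],
])

```text
clock: 64.75
tcp_pos: [0.5008, -0.0511, 0.0536]
orientation: [[0.707, 0.708, 0.0], [0.708, -0.707, -0.0], [0.0, 0.001, -1.0]]
force: [-3.7, 0.2, 8.9]
opening: 0.0603
```

carry_out([
  [[0, 0, -0.001], [0, 0, 0]],
  [[0, 0, -0.001], [0, 0, 0]],
  [[0, 0, -0.001], [0, 0, 0]],
  [[0, 0, -0.001], [0, 0, 0]],
  [[0, 0, -0.001], [0, 0, 0]],
  [[0, 0, -0.02], [0, 0, 0]],
  [[0, 0, -0.05], [0, 0, 0]],
  [[0, 0, -0.09], [0, 0, 0]],
  [[0, 0, -0.13], [0, 0, 0]],
  [[0, 0, -0.17], [0, 0, 0]],
  [[0, 0, -0.17], [0, 0, 0]],
], hand=-1)

```text
clock: 65.85
tcp_pos: [0.5039, -0.052, 0.2285]
orientation: [[0.707, 0.707, 0.011], [0.708, -0.707, -0.004], [0.005, 0.01, -1.0]]
force: [0.4, 0.4, 0.1]
opening: 0.0855
```

carry_out([
  [[-0.02, 0.005, 0], [0, 0, 0]],
  [[-0.06, 0.02, 0], [0, 0, 0]],
  [[-0.1, 0.033, 0], [0, 0, 0]],
  [[-0.14, 0.046, 0], [0, 0, 0]],
  [[-0.18, 0.06, 0], [0, 0, 0]],
  [[-0.22, 0.073, 0], [0, 0, 0]],
  [[-0.26, 0.086, 0], [0, 0, 0]],
  [[-0.3, 0.1, 0], [0, 0, 0]],
  [[-0.34, 0.113, 0], [0, 0, 0]],
  [[-0.38, 0.126, 0], [0, 0, 0]],
  [[-0.42, 0.14, 0], [0, 0, 0]],
  [[-0.42, 0.14, 0], [0, 0, 0]],
])

```text
clock: 67.05
tcp_pos: [0.3002, -0.4515, 0.2215]
orientation: [[0.71, 0.704, -0.001], [0.704, -0.71, -0.001], [-0.002, 0.0, -1.0]]
force: [-0.3, 0.4, -0.2]
opening: 0.0855
```

```bash
python3 - <<'E'
from h import *
meas([(.65,.1015),(.4505,-.1015)],10,('side','top'),'m20')
p=cv2.imread('pics/m20_side.png');q=cv2.imread('pics/m20_top.png')
cv2.imwrite('pics/v20.png',np.hstack([cv2.resize(p[150:330,150:340],(400,379),interpolation=cv2.INTER_CUBIC),cv2.resize(q[110:280,180:360],(400,379))]))
bowls('top',np.load('pics/m20_top.npy'),q,.04)
# table tilt reference
for n in('side','top'):
    im=cv2.imread(f'pics/m20_{n}.png'); C=cloud(n,np.load(f'pics/m20_{n}.npy')); h=cv2.cvtColor(im,cv2.COLOR_BGR2HSV)
    t=(h[...,0]>100)&(h[...,0]<125)&(h[...,1]>110)&(abs(C[...,0]-.55)<.3)&(abs(C[...,1])<.3)&(abs(C[...,2])<.008)
    print(n,'table',plane(C[t]))
E
```

```text
side slab [0.0008 0.0011 0.0403] 0.0005 1894 diag tilt mm at A(141mm) 0.19 other -0.04
(0.65, 0.1015) 47 top 0.0852 above slab mm 44.25 -> q -0.16
(0.4505, -0.1015) 74 top 0.0845 above slab mm 43.94 -> q 0.04
top slab [-0.0011 -0.0006  0.041 ] 0.0012 2290 diag tilt mm at A(141mm) -0.17 other -0.05
(0.65, 0.1015) 60 top 0.0844 above slab mm 44.16 -> q -0.1
(0.4505, -0.1015) 68 top 0.0844 above slab mm 43.79 -> q 0.13
top px [240. 222.] area 232.0 size 17.4 [0.4984 0.0534 0.088 ] hue 14.0
top px [270. 222.] area 230.0 size 17.2 [ 0.502  -0.0512  0.088 ] hue 15.0
top px [269. 194.] area 227.5 size 17.2 [ 0.6011 -0.0496  0.088 ] hue 15.0
top px [242. 193.] area 225.5 size 17.2 [0.6031 0.0501 0.088 ] hue 15.0
top px [175. 160.] area 160.0 size 37.9 [0.7369 0.2934 0.088 ] hue 14.0
side table (array([0.00099881, 0.00179283, 0.00061155]), np.float64(0.0005328348986088609), 19210)
top table (array([-0.00056114, -0.00016394,  0.00109467]), np.float64(0.0011938155668636393), 19127)
```

View pics/v20.png

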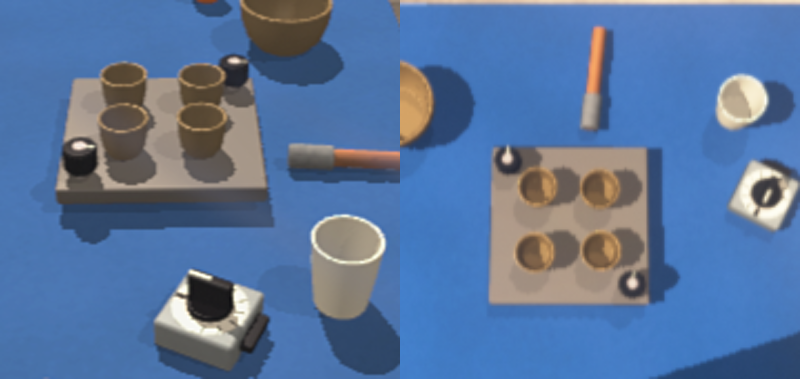

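```bash
python3 - <<'E'
import cv2,numpy as np
q=cv2.imread('pics/m20_top.png');p=cv2.imread('pics/m20_side.png')
cv2.imwrite('pics/v21.png',np.hstack([cv2.resize(q[178:218,322:366],(418,380),interpolation=cv2.INTER_CUBIC),cv2.resize(p[272:327,220:275],(380,380),interpolation=cv2.INTER_CUBIC)]))
E
```

```text
(no output)
```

View pics/v21.png

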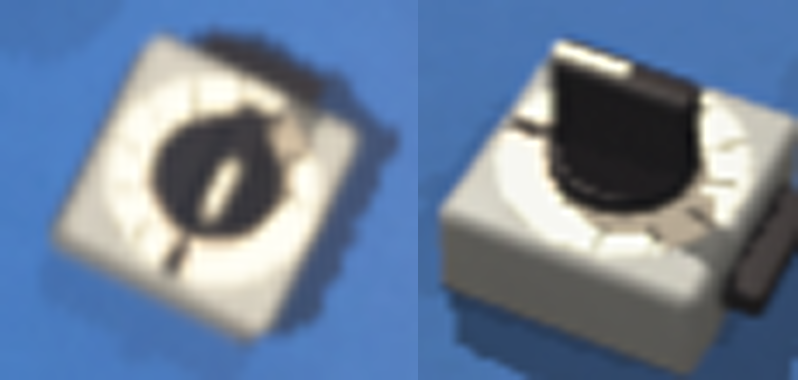

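```bash
python3 -c "
from cell import job,readout
s=readout.sense(); print(s['clock'],s['qvel'].round(2)); print(job.job_done())"
```

```text
68.05 [ 0.05  0.05 -0.15 -0.03 -0.04 -0.05]
the job is handed in; nothing more can be done
None
```

The job is handed in at about 68 s of the 210 s allowed. The slab is level, the reset knob is at its zero stop, and all four small bowls stand on the slab.

- **Slab:** I turned screw A 4.0 rad and screw B about 3.05 rad clockwise while the slab was empty. My last images show the slab within about 0.05° of the table plane. From knob height, the screws are at about -0.1 rad (A) and +0.1 rad (B). I worked out that all four feet carry weight from those heights and from the slab rising about 0.3 mm; I did not do a separate push test for rocking.
- **Reset knob:** I turned it anticlockwise until it stopped, where the torque rose to 2 N m. The pointer lines up with the broad zero mark in both views.
- **Bowls:** They stand upright in a 2 x 2 square with about 100 mm spacing, well inside the slab edges and clear of the knobs. One bowl was knocked aside during the run, so I measured it again before picking it up.
- **Left alone:** I did not touch the big bowl, striker, cup, orange bowl or yellow counters.

The two cameras' raw slab tilts disagreed by about 0.1°. Both matched their own reading of the table, so I took this as a camera calibration offset.

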